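# Prop the block chest, take out the green block and clamp it in the holder

## Task

Prop the sprung flap of the block chest well open by standing the marble weight on the chest's black rubber mat, under the flap's overlapping right edge and close to the hinge. Then take the green lino block out of the chest, lay it flat, lino side up, right down in the pocket of the block holder, and swing the holder's red-knobbed lever fully shut over its end. Leave the flap propped, the grey block in the chest, and the other things on the table undisturbed.

Things in the scene. Friction and masses are not known exactly. Their poses are not given: they have to be found in the camera images.
- bin: Grey steel block chest, fixed, 220 (x) x 420 (y) x 130 mm high; origin at the centre of its underside, z up; its front, with two drawer fronts, faces -x. The top has a well left of centre (see well), covered by the flap, and a flat matted deck on the right (see mat).
- well (a point): Centre of the felt floor of the chest's well, 88 mm above the table, 42 mm below the chest's top; axes as the bin's. The well is 155 (x) x 240 mm (y) with upright walls; two lino blocks lie in it side by side.
- mat (a point): Centre of the black rubber mat on the deck at the right of the chest, on its surface, 130 mm above the table; axes as the bin's. The mat is 210 (x) x 155 mm (y), flat; nothing stands on it. The hinge line of the flap lies 65 mm behind this point (+x).
- hinge (a point): Point on the flap's hinge line, 130 mm above the table (level with the mat), at the middle of the flap's width; the line runs along the bin's y. The metal top goes on flat 45 mm behind it.
- flap (a joint): Angle of the chest's sprung dust flap, rad: 0 closed, flat on the chest; grows as its front edge rises; 1.57 upright; stops at 1.75. Springs and weight always shut it: 1 N to lift at the front edge, about 2.5 N on a prop 50 mm from the hinge. A prop h tall on the mat, its rear face d in front of the hinge line, holds it at atan(h/d).
- flap_lip (a point): Middle of the flap's front edge, underside; moves with the flap. The flap is a flat 3 mm aluminium plate 225 mm long (hinge to front edge) and 290 mm wide, 145 mm either side of this point, its underside level with the hinge line. Closed, its front edge overhangs the chest's front by 50 mm, open beneath, and its right edge overlaps the deck by 40 mm.
- weight: White marble pressing weight, a plain bar 45 (x) x 140 (y) x 50 mm high, about 0.8 kg; origin at the centre of its underside, long axis y. Starts lying on a fixed 18 mm stack of blotters at the right of the table. With its left 30 mm under the flap's right edge, the rest stands clear beside the flap and can be held from above.
- green_block: Lino block to be clamped: brown wood mount 130 (x) x 52 (y) x 24 mm with a green lino 90 x 48 x 4 mm on top (28 mm in all), leaving 20 mm of bare wood at each end; 0.12 kg; origin at the centre of its underside, x along its length, z up through the lino. Starts flat on the well's floor, length roughly along the bin's x.
- grey_block: The same block with a light grey lino; it lies beside the green one in the well (either may be the left one) and stays there.
- holder: Block holder, fixed: dark steel base plate 250 (x from -90 to +160) x 130 x 12 mm, origin on the table under the centre of its pocket, x along the pocket. Aluminium fences 14 mm high round the pocket, interrupted for 82 mm along the middle of both long sides so that fingers have room; a pivot post at x = +55, y = -50 mm carries the lever.
- pocket (a point): Centre of the pocket's floor, 12 mm above the table, axes as the holder's. The pocket is 134 (x) x 56 mm (y), for the 130 x 52 mm block: 2 mm play on each side. The block is symmetrical and may go in either way round.
- lever (a joint): Angle of the steel hold-down lever about its upright pivot, rad: 0 shut, against its stop, lying across the +x end of the pocket along the holder's +y, its underside 2 mm above the bare wood of a seated block; grows to 1.57 as it swings open (clockwise from above) until it points along the holder's +x. Starts open; stays where it is left (about 0.5 N at the knob).
- lever_knob (a point): Centre of the top of the lever's upright red knob: a cylinder 22 mm across and 30 mm tall on a 6 mm neck above the 8 mm thick arm, top 82 mm above the table, 98 mm from the pivot axis; being round, it can turn between fingers. Moves with the lever.
- oil_bottle: White squeeze bottle with brass spout, 52 mm across, 220 mm tall, origin under its centre. Bystander.
- tin_red: Red ink tin, 74 mm across, 55 mm tall. Bystander.
- tin_yellow: Yellow ink tin, 74 mm across, 45 mm tall. Bystander.
- baren: Round rubbing pad 100 mm across with a grip, 32 mm tall. Bystander.
- knife: Ink knife (spatula) about 200 mm long. Bystander.

How it is judged:
By the outcome, as a careful person would: the job done as asked, in the order asked, and still so for the second after the job is handed in, with the robot touching nothing.
It also fails if it takes over 72 s, if anything falls off the work surface, if the arm or the gripper's body presses on something with over 40 N, if the wrist force passes 120 N, or if a joint passes its speed limit or range.

## Robot

A 6-joint arm with a two-finger parallel gripper is mounted at the origin on the work surface. World frame = base frame: x ahead of the robot, y to its left, z up, the work surface at z = 0. Lengths are in m, angles in rad, forces in N, time in s.
With the tool pointing down it reaches from about 0.375 to 0.9 m from the base axis. Payload 3.1 kg.
Tool frame: the origin (TCP) lies midway between the tips of the shut fingers; the grasp point (between the pads) lies 19 mm behind it; x points along the fingers, z is the direction in which the jaws open and shut, and the axes are right-handed (so a half turn about x gives the same grasp; the last joint's range is limited). The gripper opens to 87 mm and grips with 3 to 60 N. Pads are 19 mm wide; open, the fingers measure 117 mm over their backs; the gripper's body (75 mm by 190 mm) begins 51 mm behind the grasp point.
Start: joints at [-1.429, 0.527, 1.433, -0, 1.181, -0.178], TCP at [0.197, -0.593, 0.223] pointing down, gripper open.
Joint ranges: [-3.08, 3.08], [-0.75, 2.2], [0.22, 2.44], [-1.43, 4.57], [0, 2.65], [-2.85, 2.85]. Speed limits (rad/s): [2.79, 2.79, 3.14, 3.14, 3.14, 3.14].

## Interface

Orientations are given as a unit quaternion [x, y, z, w].
In Python, from rig import robot, optics, workorder gives the robot as it stands.
- The arm moves only by the tool arm_command, never from a script. Its argument "plan" is a list of rows, each a list of 7 numbers: the shift along the tool's x, y, z in cm, then the turn, a rotation vector about the tool's x, y, z in rad, then the finger opening in cm, from 0 to 8.7. In form: [[x, y, z, ax, ay, az, gripper], ...]. A call has 1 to 12 rows; each row shifts and turns the pose as measured when the row begins, along the tool's axes as they then stand; what a row does not reach is not made up. A row lasts 1/8 s, in which the tool goes at most 62.5 mm and 10.7 degrees, less where a joint would pass 70% of its speed; a pose out of reach is approached as far as the arm can. A call with a gripper value outside its range is refused whole. The fingers move at their own pace and stop on an object; "grip_force" is the grip in N (left out, the last holds). Time passes only in rows, so rows that do not move let the fingers close. It gives the time, the measured TCP pose, the force and the opening at its end, in the units of the state.
- robot.get_obs(): the state, without advancing time (a new reading comes with each control period).
- optics.camera(name): name is "scene" or "top" or "wrist"; returns (picture, depth): 400x640x3 uint8, blue, green, red; 400x640 float32, m along the optical axis (not along the pixel's ray), 0 where there is no reading.
- optics.camera_info(name): a dict with "mtx" (3x3 intrinsics, pixels), "position" and "rotation" of the camera in the world; the wrist camera has in their place "tool_from_camera" (4x4, takes a point from camera to tool coordinates, whose origin is the TCP and whose axes are the tool frame's). Camera axes: x right, y down, z forward; pixel columns grow to the right and rows downward; lengths in m; the calibration is good to about 2 mm. A picture is of the moment at which its call begins: read the wrist's pose just before it. camera_info takes no time and is no camera call.
- workorder.hand_in(): hands the job in, once; it reports no verdict.
The state is a dict: "time": time; "q": joint angles; "joint_velocities": joint speeds; "joint_torque": joint torques, N m; "position": TCP position; "tool_rot": TCP orientation; "ft_force": force on the tool from outside, world axes, zero at the start; "moment": the same for the moment, N m; "grip_width": finger opening in m.
Only numpy, scipy, OpenCV 4.12 (cv2) and the standard library are available. Lean on these libraries where they do the work, as an engineer would, in place of code of your own. Each camera call takes 0.05 s, during which the arm holds its last target. There are 200 camera calls.

## Working session

There is one attempt and no reset: what is moved stays moved. The work goes in short steps, Python scripts to look and compute and a tool call to move; the robot and the scene stay as the last step left them, time stands still between calls to the robot, and variables do not carry over. Pictures are saved under pics/ and viewed, about 8 in all and at most 12, crops included, and the job is handed in when it is done.

Besides the shell and the picture viewer there is one more tool, called after "Emit:" by a JSON object that holds its "method" and its "body". arm_command: Moves the arm, as the interface text tells. Its arguments: {"type":"object","properties":{"plan":{"type":"array"},"grip_force":{"type":"number"}},"required":["plan"]}

```bash
ls; mkdir -p pics; cat > h.py <<'E'
import numpy as np, cv2
from scipy.spatial.transform import Rotation as R
from rig import robot, optics, workorder
def cam(n):
    o=robot.get_obs(); p,d=optics.camera(n); i=optics.camera_info(n); K=np.array(i['mtx'])
    if n=='wrist':
        T=np.eye(4);T[:3,:3]=R.from_quat(o['tool_rot']).as_matrix();T[:3,3]=o['position'];T=T@np.array(i['tool_from_camera'])
        return p,d,K,T[:3,:3],T[:3,3]
    r=np.array(i['rotation']); r=R.from_quat(r).as_matrix() if r.size==4 else r
    return p,d,K,r,np.array(i['position'])
def ray(c,uv,z):
    _,_,K,r,t=c; uv=np.atleast_2d(uv).astype(float)
    v=np.c_[(uv[:,0]-K[0,2])/K[0,0],(uv[:,1]-K[1,2])/K[1,1],np.ones(len(uv))]@r.T
    return t+v*((z-t[2])/v[:,2])[:,None]
def cloud(c):
    p,d,K,r,t=c; v,u=np.indices(d.shape)
    P=np.dstack([(u-K[0,2])/K[0,0]*d,(v-K[1,2])/K[1,1]*d,d])@r.T+t
    P[d==0]=np.nan; return P
E
python3 - <<'E'
from h import *
print(robot.get_obs())
for n in ('top','scene'):
    c=cam(n); cv2.imwrite(f'pics/{n}0.png',c[0]); np.savez(f'{n}0.npz',*c); print(n,c[4],c[3].round(3).tolist(),c[2].tolist())
print(optics.camera_info('wrist'))
E
```

```text
pics
{'time': 0.0, 'q': array([-1.42948320e+00,  5.28466624e-01,  1.43389320e+00, -3.90171299e-05,
        1.18137899e+00, -1.78492872e-01]), 'joint_velocities': array([-9.27344791e-04, -1.35012623e-04,  1.20765387e-04,  1.78978526e-05,
        2.44893319e-03, -3.50805053e-04]), 'joint_torque': array([-2.14594074e-03, -4.40047181e+01, -1.76589561e+01,  6.31670561e-02,
        5.82822226e-02, -1.67311655e-04]), 'position': array([ 0.19640672, -0.59257318,  0.22157424]), 'tool_rot': array([ 0.41454322,  0.57377099, -0.41346808,  0.57269967]), 'ft_force': array([-0.26251323, -0.48003598, -0.64247596]), 'moment': array([-0.01767786, -0.06594103, -0.01986752]), 'grip_width': 0.08704700086614287}
top [0.38538243 0.06845001 1.52480126] [[-0.027, -0.998, 0.063], [-1.0, 0.027, 0.006], [-0.008, -0.063, -0.998]] [[415.5801450516255, 0.0, 311.88910612672737], [0.0, 415.5801450516255, 201.597916668441], [0.0, 0.0, 1.0]]
scene [1.22777038 0.06442798 1.0817736 ] [[0.005, 0.796, -0.605], [1.0, 0.003, 0.012], [0.012, -0.605, -0.796]] [[407.42543759885075, 0.0, 318.62278872693213], [0.0, 407.42543759885075, 205.52231946872212], [0.0, 0.0, 1.0]]
{'mtx': array([[342.21079438,   0.        , 318.89554674],
       [  0.        , 342.21079438, 196.96979401],
       [  0.        ,   0.        ,   1.        ]]), 'tool_from_camera': array([[-4.21242390e-06, -2.61737292e-01,  9.65139156e-01,
        -1.61632685e-01],
       [ 1.94684322e-04, -9.65139138e-01, -2.61737287e-01,
         7.16156976e-02],
       [ 9.99999981e-01,  1.86794914e-04,  5.50217224e-05,
         7.37061304e-04],
       [ 0.00000000e+00,  0.00000000e+00,  0.00000000e+00,
         1.00000000e+00]])}
```

View pics/top0.png

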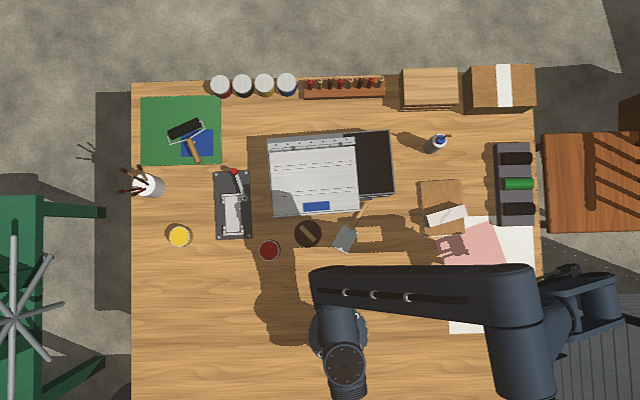

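View pics/scene0.png

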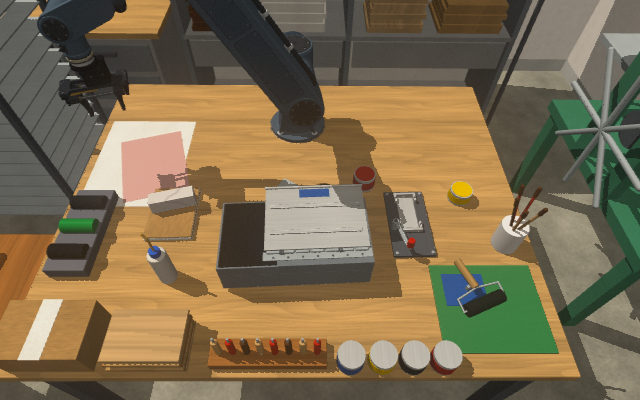

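The top view shows the chest at about (325,175) with its flap at (315,180) and black mat at (378,163), and the weight at (445,217) on the blotters. The holder is at (233,205) with its red knob at (234,171), the bottle at (437,143), the tins at (270,250) and (179,236), and the baren at (307,234). The scene view agrees.

```bash
cat > m1.py <<'E'
from h import *
for n in ('top','scene'):
    c=[v for v in np.load(f'{n}0.npz').values()]; P=cloud(c); p=c[0]; hsv=cv2.cvtColor(p,cv2.COLOR_BGR2HSV)
    z=P[...,2]; X=P[...,0];Y=P[...,1]
    def rect(m,zz,name):
        m=cv2.morphologyEx(m.astype(np.uint8),cv2.MORPH_OPEN,np.ones((3,3)))
        k,l,s,_=cv2.connectedComponentsWithStats(m); i=1+np.argmax(s[1:,4]); ct=max(cv2.findContours((l==i).astype(np.uint8),0,1)[0],key=cv2.contourArea)
        w=ray(c,ct[:,0],zz)[:,:2]; r=cv2.minAreaRect((w*1000).astype(np.float32)); print(n,name,np.round(r[0],1),np.round(r[1],1),round(r[2],2),'n',s[i,4],'medz',np.nanmedian(z[l==i]).round(4),'px',s[i,:4])
        return (l==i)
    reg=(X>0.3)&(X<0.8)&(Y>-.2)&(Y<.3)
    ch=reg&(z>.115)&(z<.15); rect(ch,.13,'chesttop')
    rect(reg&(z>.115)&(z<.15)&(hsv[...,2]<75),.13,'mat')
    rect(reg&(z>.115)&(z<.15)&(hsv[...,2]>120),.133,'flap')
    w=(Y<-.1)&(Y>-.5)&(z>.055)&(z<.085)&(X>.3)&(X<.6); rect(w,.068,'weight')
    rect((Y<-.1)&(Y>-.5)&(z>.01)&(z<.03)&(X>.3)&(X<.65),.018,'blotter')
    rect((Y<.45)&(Y>.24)&(z>.006)&(z<.10)&(X>.25)&(X<.7),.012,'holder')
    rect((Y<.45)&(Y>.2)&(z>.05)&(hsv[...,1]>150)&((hsv[...,0]<8)|(hsv[...,0]>172))&(X>.4),.082,'knob')
    rect((Y<-.1)&(Y>-.5)&(z>.1)&(X>.5)&(X<.75),.2,'bottle')
E
python3 m1.py
```

```text
top chesttop [569.3  11.1] [271.  419.6] 2.96 n 9287 medz 0.1321 px [267 129 128  89]
top mat [ 601.  -116.3] [209.5 153. ] 3.17 n 2141 medz 0.1301 px [343 131  51  63]
top flap [565.7  71.8] [270.1 296.9] 2.49 n 5963 medz 0.1328 px [267 133  93  82]
top weight [ 416.7 -389.2] [ 45.3 142.4] 15.08 n 529 medz 0.0682 px [425 204  42  23]
top blotter [ 486.  -389.5] [119.1 149.9] 1.91 n 1170 medz 0.0184 px [420 180  42  35]
top holder [483.2 369.6] [258.5 130.5] 1.91 n 2298 medz 0.013 px [213 168  39  72]
top knob [593.  346.9] [21.2 17.6] 88.4 n 35 medz 0.0792 px [231 168   7   6]
top bottle [ 595.8 -138.2] [202.   95.6] 1.16 n 1770 medz 0.13 px [363 129  32  64]
scene chesttop [569.7  10.2] [281.8 418.8] 2.87 n 11488 medz 0.1307 px [216 184 158  87]
scene mat [ 600.2 -115.7] [210.5 152.6] 2.85 n 2717 medz 0.129 px [218 203  59  65]
scene flap [559.5  71.3] [259.1 292.9] 2.95 n 6075 medz 0.1316 px [264 185 107  77]
scene weight [ 419.5 -388.5] [ 54.2 139.5] 15.27 n 585 medz 0.0665 px [148 186  46  21]
scene blotter [ 480.  -390.9] [132.9 149.3] 2.45 n 1443 medz 0.0171 px [144 203  53  36]
scene holder [479.9 367.7] [250.1 130.2] 1.69 n 2545 medz 0.0115 px [384 192  52  65]
scene knob [601.6 346.5] [17.3 32.9] 82.15 n 63 medz 0.0776 px [408 238   7  10]
scene bottle [ 657.2 -131.2] [209.6  94.2] 2.66 n 2408 medz 0.1287 px [216 204  42  70]
```

```bash
cat >> h.py <<'E'
A=np.radians
def down(psi,tilt=0):
    "tool x down, tool z (jaws) at world heading psi deg; tilt: about jaw axis, deg"
    z=np.array([np.cos(A(psi)),np.sin(A(psi)),0]); x=np.array([0,0,-1.]); 
    r=R.from_matrix(np.c_[x,np.cross(z,x),z]); return r*R.from_rotvec([0,0,A(tilt)])
def go(pos,rot):
    o=robot.get_obs(); r=R.from_quat(o['tool_rot']); d=r.inv().apply(np.array(pos)-o['position'])*100; w=(r.inv()*rot).as_rotvec()
    print('shift cm',d.round(2),'turn',w.round(3),'pos',o['position'].round(4),'q',o['q'].round(2),'F',o['ft_force'].round(1),'w',round(o['grip_width'],4),'t',round(o['time'],2))
    return d,w
YAW=3.0; CC=np.array([.5943,.0124]) # chest
def chest(x,y,z):
    c,s=np.cos(A(YAW)),np.sin(A(YAW)); return np.array([CC[0]+c*x-s*y,CC[1]+s*x+c*y,z])
E
python3 - <<'E'
from h import *
o=robot.get_obs(); print(R.from_quat(o['tool_rot']).as_matrix().round(2))
c=[v for v in np.load('top0.npz').values()]; hsv=cv2.cvtColor(c[0],cv2.COLOR_BGR2HSV);P=cloud(c)
# flap right edge: brightness transitions along rows
for r in (160,175,188): print(r,[(u,int(hsv[r,u,2]),P[r,u].round(3).tolist()) for u in range(350,366,2)])
b=(P[...,2]>.15)&(P[...,1]<-.2)&(P[...,0]>.5)&(P[...,0]<.75)&(P[...,1]>-.45); print('bottle',np.median(P[b],0))
w=np.array([.4175,-.389]); y=A(15.1); g=w+(-.012)*np.array([-np.sin(y),np.cos(y)])
print('grasp',g)
for psi in (195.1,15.1): go([*g,.15],down(psi))
E
```

```text
[[-0.    0.95  0.31]
 [ 0.    0.31 -0.95]
 [-1.    0.   -0.  ]]
160 [(350, 157, [0.611, -0.056, 0.131]), (352, 206, [0.61, -0.062, 0.134]), (354, 217, [0.609, -0.068, 0.138]), (356, 73, [0.61, -0.076, 0.132]), (358, 51, [0.61, -0.083, 0.129]), (360, 52, [0.61, -0.089, 0.129]), (362, 53, [0.61, -0.096, 0.128]), (364, 53, [0.609, -0.102, 0.135])]
175 [(350, 196, [0.559, -0.054, 0.133]), (352, 198, [0.56, -0.061, 0.13]), (354, 198, [0.558, -0.066, 0.143]), (356, 185, [0.559, -0.074, 0.133]), (358, 39, [0.559, -0.08, 0.134]), (360, 52, [0.56, -0.088, 0.125]), (362, 52, [0.559, -0.094, 0.129]), (364, 51, [0.559, -0.101, 0.127])]
188 [(350, 200, [0.515, -0.052, 0.136]), (352, 200, [0.515, -0.059, 0.138]), (354, 196, [0.515, -0.065, 0.138]), (356, 206, [0.515, -0.073, 0.131]), (358, 99, [0.515, -0.079, 0.135]), (360, 49, [0.515, -0.086, 0.127]), (362, 52, [0.515, -0.093, 0.125]), (364, 52, [0.514, -0.099, 0.135])]
bottle [ 0.66833354 -0.35716162  0.15563622]
grasp [ 0.42062605 -0.40058567]
shift cm [  7.2   27.32 -11.17] turn [ 1.627e+00 -2.000e-03  1.000e-03] pos [ 0.1964 -0.5926  0.2217] q [-1.43  0.53  1.43  0.    1.18 -0.18] F [ 0.4 -0.2  0.1] w 0.0871 t 0.1
shift cm [  7.2   27.32 -11.17] turn [-1.515e+00 -1.000e-03 -2.000e-03] pos [ 0.1964 -0.5926  0.2217] q [-1.43  0.53  1.43  0.    1.18 -0.18] F [ 0.4 -0.2  0.1] w 0.0871 t 0.1
```

```bash
cat >> h.py <<'E'
def gr(g,psi,tilt=0):
    "go with grasp point at g"
    r=down(psi,tilt); return go(np.array(g)+.019*r.as_matrix()[:,0],r)
def where():
    o=robot.get_obs(); r=R.from_quat(o['tool_rot']).as_matrix(); g=o['position']-.019*r[:,0]; c,s=np.cos(A(YAW)),np.sin(A(YAW)); e=g[:2]-CC
    print('grasp',g.round(4),'chest-local',(c*e[0]+s*e[1]).round(4),(-s*e[0]+c*e[1]).round(4),'jaw heading',np.degrees(np.arctan2(r[1,2],r[0,2])).round(2),'down-tilt',np.degrees(np.arctan2(r[1,0],-r[2,0])).round(1),'jaw z',r[2,2].round(3))
E
python3 - <<'E'
from h import *
o=robot.get_obs(); p=o['position']
y=A(15.1); g=np.array([.4175,-.389])-.004*np.array([-np.sin(y),np.cos(y)])
d,w=go(p,down(15.1,25)); print(w/9)
gr([*g,.11],15.1,25); 
E
```

```text
shift cm [0. 0. 0.] turn [-1.489  0.329  0.347] pos [ 0.1964 -0.5926  0.2217] q [-1.43  0.53  1.43  0.    1.18 -0.18] F [ 0.4 -0.2  0.1] w 0.0871 t 0.1
[-0.16540654  0.03652149  0.03859184]
shift cm [ 12.92  27.41 -12.76] turn [-1.489  0.329  0.347] pos [ 0.1964 -0.5926  0.2217] q [-1.43  0.53  1.43  0.    1.18 -0.18] F [ 0.4 -0.2  0.1] w 0.0871 t 0.1
```

Emit:
{"method": "arm_command", "body": {"plan": [[0,0,0,-0.165,0,0,8.7],[0,0,0,-0.165,0,0,8.7],[0,0,0,-0.165,0,0,8.7],[0,0,0,-0.165,0,0,8.7],[0,0,0,-0.165,0,0,8.7],[0,0,0,-0.165,0,0,8.7],[0,0,0,-0.165,0,0,8.7],[0,0,0,-0.165,0,0,8.7],[0,0,0,-0.165,0,0,8.7],[0,0,0,0,0,0.15,8.7],[0,0,0,0,0,0.15,8.7],[0,0,0,0,0,0.136,8.7]]}}

```text
time: 1.6
position: [0.1952, -0.5849, 0.2168]
tool_rot: [0.064, 0.703, 0.259, 0.659]
ft_force: [0.1, -0.3, -0.1]
grip_width: 0.0871
```

```bash
cat > w.py <<'E'
from h import *
import sys
y=A(15.1); g=np.array([.4175,-.389])-.004*np.array([-np.sin(y),np.cos(y)])
gr([*g,float(sys.argv[1])],15.1,25); where()
E
python3 w.py .12
```

```text
shift cm [16.08  6.43 26.81] turn [ 0.02  -0.007 -0.03 ] pos [ 0.1952 -0.5849  0.2168] q [-1.4   0.75  1.1  -0.05  1.76 -1.69] F [ 0.1 -0.3 -0.1] w 0.0871 t 1.6
grasp [ 0.1975 -0.5931  0.2338] chest-local -0.4279 -0.5839 jaw heading 16.28 down-tilt 25.8 jaw z 0.002
```

Emit:
{"method": "arm_command", "body": {"plan": [[2.3,0.9,3.8,0.02,0,-0.03,8.7],[2.3,0.9,3.8,0,0,0,8.7],[2.3,0.9,3.8,0,0,0,8.7],[2.3,0.9,3.8,0,0,0,8.7],[2.3,0.9,3.8,0,0,0,8.7],[2.3,0.9,3.8,0,0,0,8.7],[2.2,0.9,3.8,0,0,0,8.7],[0,0,0,0,0,0,8.7]]}}

```text
time: 2.6
position: [0.4231, -0.3893, 0.0855]
tool_rot: [0.065, 0.707, 0.243, 0.661]
ft_force: [-0.4, -0.8, 0.4]
grip_width: 0.0867
```

```bash
python3 w.py .056; python3 - <<'E'
from h import *
c=cam('wrist'); cv2.imwrite('pics/w1.png',c[0]); P=cloud(c); m=(P[...,2]>.06)&(P[...,2]<.076)&(P[...,1]<-.25)
m=cv2.morphologyEx(m.astype(np.uint8),cv2.MORPH_OPEN,np.ones((3,3)));ct=max(cv2.findContours(m,0,1)[0],key=cv2.contourArea)
print(cv2.minAreaRect((ray(c,ct[:,0],.068)[:,:2]*1000).astype(np.float32)), cv2.boundingRect(ct))
E
```

```text
shift cm [ 4.47 -1.48 -0.49] turn [-0.005 -0.007 -0.008] pos [ 0.4231 -0.3893  0.0855] q [-1.    0.81  1.37  0.12  1.39 -1.31] F [-0.4 -0.8  0.4] w 0.0867 t 2.6
grasp [ 0.4253 -0.3972  0.1026] chest-local -0.1902 -0.4002 jaw heading 15.02 down-tilt 24.6 jaw z -0.009
((405.4828186035156, -361.7458801269531), (44.416500091552734, 76.32801055908203), 15.038594245910645) (262, 131, 80, 131)
```

Emit:
{"method": "arm_command", "body": {"plan": [[1.5,-0.5,-0.25,0,0,-0.008,8.7],[1.5,-0.5,-0.25,0,-0.007,0,8.7],[1.4,-0.45,-0.2,0,0,0,8.7],[0,0,0,0,0,0,8.7]]}}

```text
time: 3.15
position: [0.4116, -0.3918, 0.0388]
tool_rot: [0.062, 0.705, 0.237, 0.665]
ft_force: [0.1, -0.1, 0.5]
grip_width: 0.0872
```

```bash
python3 w.py .056
```

```text
shift cm [0.21 0.48 0.64] turn [-0.009  0.001  0.006] pos [ 0.4116 -0.3918  0.0388] q [-1.02  0.86  1.41  0.12  1.28 -1.34] F [ 0.1 -0.1  0.5] w 0.0872 t 3.15
grasp [ 0.4136 -0.3994  0.056 ] chest-local -0.202 -0.4018 jaw heading 14.57 down-tilt 23.9 jaw z -0.003
```

Emit:
{"method": "arm_command", "body": {"plan": [[0,0,0,0,0,0,4.0],[0,0,0,0,0,0,3.0],[0,0,0,0,0,0,3.0],[0,0,0,0,0,0,3.0],[0,0,0,0,0,0,3.0],[0,0,0,0,0,0,3.0]], "grip_force": 60}}

```text
time: 3.9
position: [0.413, -0.3932, 0.0401]
tool_rot: [0.061, 0.705, 0.236, 0.667]
ft_force: [0.7, 0.0, -0.9]
grip_width: 0.0441
```

```bash
python3 w.py .056
```

```text
shift cm [0.41 0.58 0.54] turn [-0.01   0.004  0.01 ] pos [ 0.413  -0.3932  0.0401] q [-1.02  0.86  1.41  0.13  1.28 -1.34] F [ 0.7  0.  -0.9] w 0.0441 t 3.9
grasp [ 0.4149 -0.4009  0.0574] chest-local -0.2007 -0.4033 jaw heading 14.51 down-tilt 23.7 jaw z -0.001
```

Emit:
{"method": "arm_command", "body": {"plan": [[-1.5,0.65,0,0,0,0,3.0],[-3,1.3,0,0,0,0,3.0],[-3,1.3,0,0,0,0,3.0],[0,0,0,0,0,0,3.0]]}}

```text
time: 4.4
position: [0.4122, -0.3945, 0.1215]
tool_rot: [0.061, 0.706, 0.236, 0.665]
ft_force: [0.5, -0.5, -8.4]
grip_width: 0.0444
```

```bash
cat > s.py <<'E'
from h import *
import sys
a=[float(v) for v in sys.argv[1:]]
gr(chest(a[0],a[1],a[2]),a[3],a[4]); where()
E
python3 s.py -.215 -.139 .13 3 23.7; python3 - <<'E'
from h import *
c=cam('scene'); cv2.imwrite('pics/s1.png',cv2.resize(c[0][60:260,40:360],None,fx=2.5,fy=2.5))
E
```

```text
shift cm [11.65 23.54  4.16] turn [ 0.183 -0.085 -0.012] pos [ 0.4122 -0.3945  0.1215] q [-1.02  0.75  1.38  0.12  1.42 -1.32] F [ 0.5 -0.5 -8.4] w 0.0444 t 4.4
grasp [ 0.4143 -0.4021  0.1388] chest-local -0.2015 -0.4045 jaw heading 14.57 down-tilt 23.7 jaw z -0.003
```

View pics/s1.png

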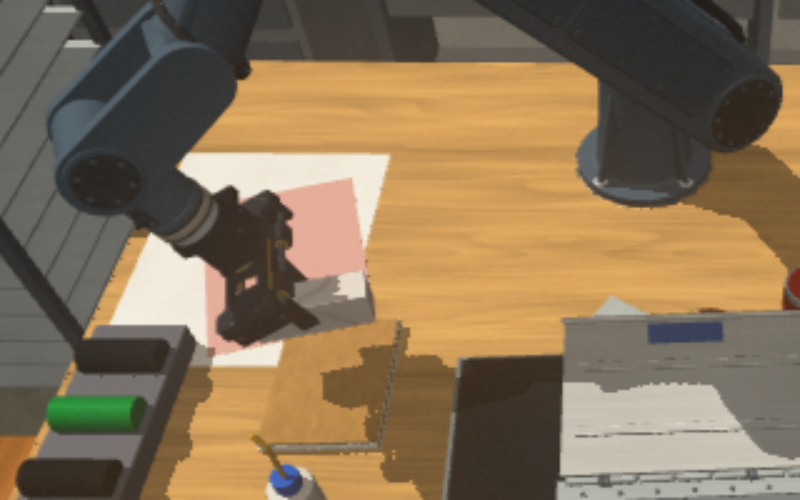

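The weight is held at crop (320,310), clear of the blotters and about level.

Emit:
{"method": "arm_command", "body": {"plan": [[0,0,0,0.09,-0.042,-0.006,3.0],[0,0,0,0.09,-0.042,-0.006,3.0],[0,0,0,0,0,0,3.0]]}}

```text
time: 4.82
position: [0.4093, -0.3908, 0.1147]
tool_rot: [0.131, 0.698, 0.165, 0.685]
ft_force: [0.4, -0.7, -7.5]
grip_width: 0.0444
```

```bash
python3 s.py -.215 -.139 .13 3 23.7
```

```text
shift cm [10.93 23.78 -0.93] turn [-0.004 -0.006 -0.009] pos [ 0.4093 -0.3908  0.1147] q [-1.06  0.74  1.43  0.18  1.36 -1.18] F [ 0.4 -0.7 -7.5] w 0.0444 t 4.83
grasp [ 0.4099 -0.3986  0.132 ] chest-local -0.2057 -0.4008 jaw heading 2.96 down-tilt 24.2 jaw z -0.007
```

Emit:
{"method": "arm_command", "body": {"plan": [[1.8,4.1,-0.15,0,0,-0.009,3.0],[1.8,4.1,-0.15,0,0,0,3.0],[1.8,4.1,-0.15,0,0,0,3.0],[1.8,4.1,-0.15,0,0,0,3.0],[1.8,4.1,-0.15,0,0,0,3.0],[1.8,3.3,-0.15,0,0,0,3.0],[0,0,0,0,0,0,3.0]]}}

```text
time: 5.7
position: [0.3832, -0.1231, 0.1056]
tool_rot: [0.123, 0.7, 0.167, 0.683]
ft_force: [0.4, -0.4, -7.1]
grip_width: 0.0444
```

```bash
python3 s.py -.215 -.139 .111 3 23.7; python3 - <<'E'
from h import *
c=cam('wrist'); cv2.imwrite('pics/w2.png',c[0])
c=cam('scene'); cv2.imwrite('pics/s2.png',cv2.resize(c[0][60:260,180:420],None,fx=2.5,fy=2.5))
E
```

```text
shift cm [ 0.8  -1.14  0.3 ] turn [ 0.008 -0.016 -0.001] pos [ 0.3832 -0.1231  0.1056] q [-0.8   0.57  1.95  0.31  0.97 -1.08] F [ 0.4 -0.4 -7.1] w 0.0444 t 5.7
grasp [ 0.3839 -0.1307  0.123 ] chest-local -0.2176 -0.1319 jaw heading 3.77 down-tilt 23.7 jaw z -0.011
```

View pics/w2.png

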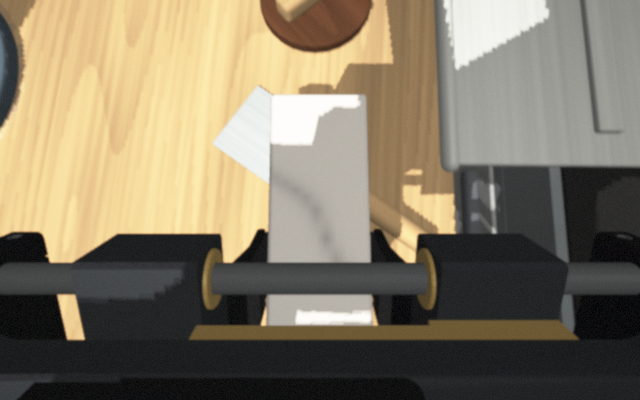

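Wrist view: the weight's left end lies at row 95 (columns 270–366), the flap's front-right corner at (443,166), and the knife and baren are below, well clear.

```bash
python3 - <<'E'
from h import *
o=robot.get_obs(); c=cam('wrist'); P=cloud(c)
def loc(p):
    e=p[:2]-CC; a=A(YAW); return np.round([np.cos(a)*e[0]+np.sin(a)*e[1],-np.sin(a)*e[0]+np.cos(a)*e[1],p[2]],4)
print('weight end', [loc(x) for x in ray(c,[[270,95],[366,96]],.1336)])
print('depth pts', [loc(P[v,u]) for u,v in ((318,102),(318,150),(318,200),(280,150),(358,150))])
print('flap corner', loc(ray(c,[[443,167]],.133)[0]), [loc(P[v,u]) for u,v in ((460,150),(520,120))])
E
```

```text
weight end [array([-0.238 , -0.0598,  0.1336]), array([-0.1941, -0.06  ,  0.1336])]
depth pts [array([-0.216 , -0.0616,  0.1303]), array([-0.2158, -0.0851,  0.1319]), array([-0.2155, -0.1079,  0.1313]), array([-0.2331, -0.085 ,  0.1311]), array([-0.1978, -0.0852,  0.1327])]
flap corner [-0.1601 -0.0928  0.133 ] [array([-0.1515, -0.0845,  0.1314]), array([-0.1234, -0.0701,  0.1315])]
```

```bash
python3 s.py -.215 -.132 .112 3 23.7;python3 s.py -.155 -.132 .112 3 23.7
```

```text
shift cm [ 1.22  0.09 -0.01] turn [ 0.006 -0.009  0.007] pos [ 0.3866 -0.1287  0.1054] q [-0.8   0.57  1.95  0.31  0.97 -1.08] F [-0.3  0.  -7.5] w 0.0447 t 5.85
grasp [ 0.3872 -0.1362  0.1229] chest-local -0.2146 -0.1375 jaw heading 3.5 down-tilt 23.3 jaw z -0.006
shift cm [1.16 0.06 5.99] turn [ 0.006 -0.009  0.007] pos [ 0.3866 -0.1287  0.1054] q [-0.8   0.57  1.95  0.31  0.97 -1.08] F [-0.3  0.  -7.5] w 0.0447 t 5.85
grasp [ 0.3872 -0.1362  0.1229] chest-local -0.2146 -0.1375 jaw heading 3.5 down-tilt 23.3 jaw z -0.006
```

Emit:
{"method": "arm_command", "body": {"plan": [[1.0,-0.5,0,0,0,0,3.0],[0,0,0,0,0,0,3.0],[0,0,2,0,0,0,3.0],[0,0,2,0,0,0,3.0],[0,0,2,0,0,0,3.0],[0,0,0,0,0,0,3.0],[0,0,0,0,0,0,3.0]]}}

```text
time: 6.72
position: [0.4482, -0.1308, 0.091]
tool_rot: [0.123, 0.699, 0.162, 0.686]
ft_force: [-0.2, -1.1, -8.0]
grip_width: 0.045
```

```bash
python3 s.py -.155 -.138 .112 3 23.5
```

```text
shift cm [-0.13  0.59 -0.16] turn [ 0.002 -0.009  0.004] pos [ 0.4482 -0.1308  0.091 ] q [-0.72  0.64  1.82  0.33  1.01 -1.  ] F [-0.2 -1.1 -8. ] w 0.045 t 6.72
grasp [ 0.4488 -0.1382  0.1085] chest-local -0.1532 -0.1428 jaw heading 3.3 down-tilt 23.2 jaw z -0.007
```

Emit:
{"method": "arm_command", "body": {"plan": [[-0.8,0.9,0,0,-0.009,0,3.0],[-1.4,0.6,0,0,0,0,3.0],[-1.6,0.7,0,0,0,0,3.0],[-1.6,0.7,0,0,0,0,3.0],[-1.2,0.5,0,0,0,0,3.0],[0,0,0,0,0,0,3.0]]}}

```text
time: 7.48
position: [0.4442, -0.1245, 0.1709]
tool_rot: [0.124, 0.696, 0.161, 0.688]
ft_force: [0.7, -0.4, -8.4]
grip_width: 0.0445
```

```bash
python3 s.py 0 -.138 .184 3 23.5; python3 - <<'E'
from h import *
c=cam('scene'); cv2.imwrite('pics/s3.png',cv2.resize(c[0][60:300,180:420],None,fx=2.4,fy=2.4))
E
```

```text
shift cm [ 0.32 -0.32 15.7 ] turn [-0.    -0.001  0.004] pos [ 0.4442 -0.1245  0.1709] q [-0.72  0.49  1.79  0.31  1.17 -0.94] F [ 0.7 -0.4 -8.4] w 0.0445 t 7.47
grasp [ 0.4447 -0.132   0.1884] chest-local -0.157 -0.1364 jaw heading 3.02 down-tilt 23.3 jaw z -0.001
```

View pics/s3.png

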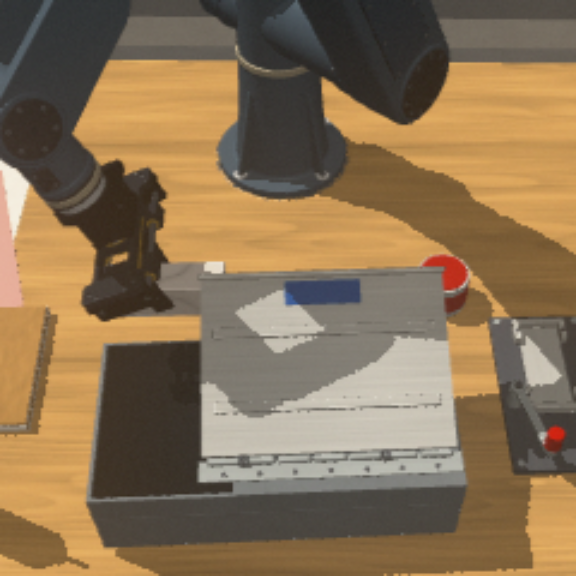

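The flap has lifted with the weight's left end under it (crop (180,285)). I'm advancing towards the hinge.

Emit:
{"method": "arm_command", "body": {"plan": [[0,0,2,0,0,0,3.0],[0,0,2.2,0,0,0,3.0],[0,0,2.2,0,0,0,3.0],[0,0,2.2,0,0,0,3.0],[0,0,2,0,0,0,3.0],[0,0,2,0,0,0,3.0],[0,0,1.5,0,0,0,3.0],[0,0,1,0,0,0,3.0],[0,0,0,0,0,0,3.0]]}}

```text
time: 8.65
position: [0.5855, -0.1116, 0.1584]
tool_rot: [0.128, 0.708, 0.165, 0.675]
ft_force: [-0.3, -1.0, -10.3]
grip_width: 0.0449
```

```bash
python3 s.py 0.029 -.138 .184 3 23.5
```

```text
shift cm [-1.19 -0.28  4.39] turn [-0.006 -0.035 -0.009] pos [ 0.5855 -0.1116  0.1584] q [-0.54  0.66  1.45  0.33  1.32 -0.73] F [ -0.3  -1.  -10.3] w 0.0449 t 8.65
grasp [ 0.5866 -0.1193  0.1758] chest-local -0.0146 -0.1312 jaw heading 3.51 down-tilt 23.9 jaw z -0.035
```

Emit:
{"method": "arm_command", "body": {"plan": [[-1.2,-0.2,0,0,-0.035,-0.009,3.0],[0,-0.1,1,0,0,0,3.0],[-0.1,0,1,0,0,0,3.0],[-0.1,0,1,0,0,0,3.0],[-0.1,0,0.8,0,0,0,3.0],[0,0,0,0,0,0,3.0]]}}

```text
time: 9.4
position: [0.6251, -0.1188, 0.1728]
tool_rot: [0.128, 0.696, 0.16, 0.688]
ft_force: [-1.5, -1.2, -7.7]
grip_width: 0.0449
```

```bash
python3 s.py 0.029 -.138 .184 3 23.5; python3 - <<'E'
from h import *
c=cam('wrist'); cv2.imwrite('pics/w4.png',c[0]); np.savez('w4.npz',*c)
E
```

```text
shift cm [ 0.66 -0.04  0.51] turn [-0.006  0.001 -0.001] pos [ 0.6251 -0.1188  0.1728] q [-0.53  0.68  1.36  0.35  1.35 -0.7 ] F [-1.5 -1.2 -7.7] w 0.0449 t 9.4
grasp [ 0.6255 -0.1264  0.1903] chest-local 0.0239 -0.1402 jaw heading 2.66 down-tilt 23.5 jaw z -0.002
```

View pics/w4.png

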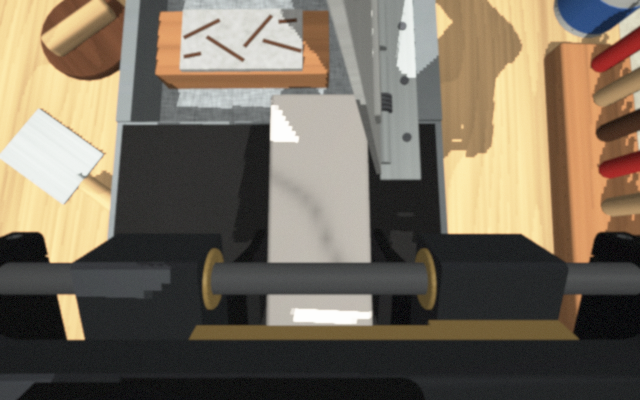

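The wrist view shows the weight under the near-upright flap, with its left end at row 95 and the flap edge running (378,175) to (335,0). The hinge plate's corner is at (420,178), and the grey block at (240,45) is the right-hand one, so green is the left one.

```bash
cat >> h.py <<'E'
def loc(p):
    e=p[:2]-CC; a=A(YAW); return np.round([np.cos(a)*e[0]+np.sin(a)*e[1],-np.sin(a)*e[0]+np.cos(a)*e[1],p[2]],4)
E
python3 - <<'E'
from h import *
c=[v for v in np.load('w4.npz').values()]; P=cloud(c)
print('wt',[loc(x) for x in ray(c,[[270,95],[270,200],[371,200],[355,96]],.199)],[loc(P[v,u]) for u,v in ((300,150),(300,110),(320,200))])
print('hinge plate',[loc(x) for x in ray(c,[[381,178],[420,178],[441,178],[441,130]],.132)],[loc(P[v,u]) for u,v in ((395,170),(410,170),(433,200))])
print('mat/deck L edge',loc(ray(c,[[120,124]],.13)[0]),loc(ray(c,[[438,123]],.13)[0]))
print('grey blk',[loc(x) for x in ray(c,[[160,72],[328,87]],.11)],[loc(x) for x in ray(c,[[180,10],[180,70],[302,70]],.116)])
E
```

```text
wt [array([ 0.0019, -0.0623,  0.199 ]), array([ 0.0026, -0.1116,  0.199 ]), array([ 0.0475, -0.1119,  0.199 ]), array([ 0.0414, -0.063 ,  0.199 ])] [array([ 0.016 , -0.0892,  0.2005]), array([ 0.0159, -0.0698,  0.1993]), array([ 0.0249, -0.1118,  0.1992])]
hinge plate [array([ 0.0647, -0.0883,  0.132 ]), array([ 0.0899, -0.0885,  0.132 ]), array([ 0.1035, -0.0886,  0.132 ]), array([ 0.1054, -0.0562,  0.132 ])] [array([ 0.0741, -0.083 ,  0.1313]), array([ 0.0836, -0.0833,  0.1324]), array([ 0.0983, -0.1026,  0.1296])]
mat/deck L edge [-0.1086 -0.05    0.13  ] [ 0.1044 -0.0506  0.13  ]
grey blk [array([-0.094 , -0.0021,  0.11  ]), array([ 0.0316, -0.0148,  0.11  ])] [array([-0.0791,  0.0443,  0.116 ]), array([-0.0765, -0.0039,  0.116 ]), array([ 0.0126, -0.0044,  0.116 ])]
```

Emit:
{"method": "arm_command", "body": {"plan": [[0.1,0.2,0.6,-0.006,0,0,3.0],[0.6,-0.25,0.1,0,0,0,3.0],[0.6,-0.25,0,0,0,0,3.0],[0,0,0,0,0,0,3.0]]}}

```text
time: 9.95
position: [0.6306, -0.1157, 0.1579]
tool_rot: [0.127, 0.697, 0.163, 0.687]
ft_force: [-2.0, -0.7, -8.2]
grip_width: 0.0448
```

```bash
python3 s.py 0.029 -.1385 .171 3 23.5; python3 s.py 0.029 -.1385 .171 3 23.5
```

```text
shift cm [ 0.35 -0.27 -0.05] turn [-0.001 -0.003 -0.002] pos [ 0.6306 -0.1157  0.1579] q [-0.52  0.7   1.36  0.35  1.33 -0.7 ] F [-2.  -0.7 -8.2] w 0.0448 t 9.95
grasp [ 0.631  -0.1233  0.1753] chest-local 0.0296 -0.1375 jaw heading 3.03 down-tilt 23.6 jaw z -0.003
shift cm [ 0.35 -0.27 -0.05] turn [-0.001 -0.003 -0.002] pos [ 0.6306 -0.1157  0.1579] q [-0.52  0.7   1.36  0.35  1.33 -0.7 ] F [-2.  -0.7 -8.2] w 0.0448 t 9.95
grasp [ 0.631  -0.1233  0.1753] chest-local 0.0296 -0.1375 jaw heading 3.03 down-tilt 23.6 jaw z -0.003
```

Emit:
{"method": "arm_command", "body": {"plan": [[0.28,-0.12,0,0,0,0,3.0],[0.2,-0.1,0,0,0,0,3.0],[0,0,0,0,0,0,3.0]]}}

```text
time: 10.32
position: [0.63, -0.1155, 0.1529]
tool_rot: [0.127, 0.697, 0.163, 0.687]
ft_force: [-1.6, -1.1, -5.7]
grip_width: 0.0445
```

```bash
python3 s.py 0.029 -.1385 .171 3 23.5
```

```text
shift cm [-0.12 -0.09  0.  ] turn [-0.001 -0.004 -0.004] pos [ 0.63   -0.1155  0.1529] q [-0.52  0.71  1.36  0.35  1.32 -0.71] F [-1.6 -1.1 -5.7] w 0.0445 t 10.32
grasp [ 0.6305 -0.1231  0.1702] chest-local 0.029 -0.1372 jaw heading 3.04 down-tilt 23.7 jaw z -0.004
```

Contact begins (load down from 8.2 to 5.7 N); a touch lower.

Emit:
{"method": "arm_command", "body": {"plan": [[0.18,-0.08,0,0,0,0,3.0],[0.05,0,0,0,0,0,3.0]]}}

```text
time: 10.58
position: [0.6301, -0.1156, 0.1525]
tool_rot: [0.127, 0.697, 0.164, 0.687]
ft_force: [-3.2, -1.3, -3.1]
grip_width: 0.0448
```

```bash
python3 s.py 0.029 -.1385 .171 3 23.5
```

```text
shift cm [-0.15 -0.07 -0.  ] turn [ 0.    -0.003 -0.005] pos [ 0.6301 -0.1156  0.1525] q [-0.52  0.71  1.36  0.35  1.32 -0.71] F [-3.2 -1.3 -3.1] w 0.0448 t 10.57
grasp [ 0.6305 -0.1232  0.1699] chest-local 0.0291 -0.1374 jaw heading 3.07 down-tilt 23.7 jaw z -0.003
```

Emit:
{"method": "arm_command", "body": {"plan": [[0.15,-0.06,0,0,0,0,3.0],[0.05,0,0,0,0,0,4.6],[0,0,0,0,0,0,5.2],[0,0,0,0,0,0,6.2],[0,0,0,0,0,0,7.2]], "grip_force": 20}}

```text
time: 11.2
position: [0.6349, -0.1158, 0.1539]
tool_rot: [0.127, 0.692, 0.163, 0.691]
ft_force: [-0.0, 0.5, 0.2]
grip_width: 0.0647
```

```bash
python3 s.py 0.029 -.1385 .171 3 23.5; python3 - <<'E'
from h import *
c=cam('wrist'); P=cloud(c); cv2.imwrite('pics/w5.png',c[0]); np.savez('w5.npz',*c)
m=(P[...,2]>.172)&(P[...,2]<.19)&(c[0].min(2)>100); v,u=np.nonzero(m); L=np.array([loc(p) for p in P[m]]); k=(L[:,1]<-.055)&(L[:,1]>-.13)&(L[:,0]<.06)
print(np.percentile(L[k],[2,50,98],axis=0))
E
```

```text
shift cm [-0.01 -0.08 -0.48] turn [ 0.001  0.009 -0.002] pos [ 0.6349 -0.1158  0.1539] q [-0.52  0.71  1.36  0.36  1.32 -0.71] F [-0.   0.5  0.2] w 0.0647 t 11.2
grasp [ 0.6351 -0.1234  0.1713] chest-local 0.0337 -0.1378 jaw heading 2.85 down-tilt 23.6 jaw z 0.009
[[ 0.0079 -0.1287  0.1781]
 [ 0.0286 -0.097   0.1795]
 [ 0.0507 -0.061   0.1809]]
```

View pics/w5.png

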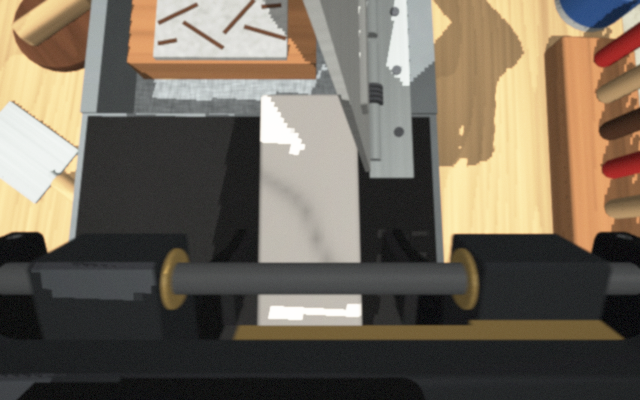

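The weight stands freely (force ~0, top at 179–181 mm, rear face about 14 mm from the hinge line) and the flap is propped at about 74°. I'm retracting.

Emit:
{"method": "arm_command", "body": {"plan": [[0,0,0,0,0,0,8.0],[0,0,0,0,0,0,8.7],[-2,-0.1,-0.4,0,0,0,8.7],[-4,-0.4,0,0,0,0,8.7],[-5,-0.4,0,0,0,0,8.7],[-5,-0.4,-1,0,0,0,8.7],[-1,0,-5,0,0,0,8.7],[-1,0,-5.5,0,0,0,8.7],[-1,0,-5.5,0,0,0,8.7],[0,0,-5.5,0,0,0,8.7],[0,0,-2,0,0,0,8.7]]}}

```text
time: 12.62
position: [0.3828, -0.2251, 0.3345]
tool_rot: [0.122, 0.69, 0.158, 0.696]
ft_force: [1.2, -0.5, -0.2]
grip_width: 0.0869
```

```bash
where='s.py'; python3 s.py -.16 .06 .30 93 -15; python3 - <<'E'
from h import *
r=R.from_quat(robot.get_obs()['tool_rot']); w=(r.inv()*down(3,-15)).as_rotvec(); print(w)
E
```

```text
shift cm [16.08 24.31  6.61] turn [-1.593  0.123 -0.501] pos [ 0.3828 -0.2251  0.3345] q [-0.95  0.28  1.59  0.23  1.6  -1.03] F [ 1.2 -0.5 -0.2] w 0.0869 t 12.62
grasp [ 0.3829 -0.2325  0.352 ] chest-local -0.224 -0.2335 jaw heading 2.72 down-tilt 22.8 jaw z 0.019
[-0.00364291  0.01914785 -0.65934829]
```

Emit:
{"method": "arm_command", "body": {"plan": [[0,0,0,-0.16,0.012,-0.05,7.5],[0,0,0,-0.16,0.012,-0.05,7.5],[0,0,0,-0.16,0.012,-0.05,7.5],[0,0,0,-0.16,0.012,-0.05,7.5],[0,0,0,-0.16,0.012,-0.05,7.5],[0,0,0,-0.16,0.012,-0.05,7.5],[0,0,0,-0.16,0.012,-0.05,7.5],[0,0,0,-0.16,0.012,-0.05,7.5],[0,0,0,-0.16,0.012,-0.05,7.5],[0,0,0,-0.15,0.012,-0.05,7.5],[0,0,0,0,0,0,7.5]]}}

```text
time: 14.0
position: [0.3877, -0.2308, 0.3455]
tool_rot: [0.595, -0.4, -0.44, -0.54]
ft_force: [-0.6, 0.1, 0.1]
grip_width: 0.0749
```

```bash
python3 s.py -.14 .06 .27 93 -15
```

```text
shift cm [10.96 -6.66 29.1 ] turn [ 0.046 -0.017  0.034] pos [ 0.3877 -0.2308  0.3455] q [-0.96  0.03  1.84  0.27  1.11 -2.72] F [-0.6  0.1  0.1] w 0.0749 t 14.0
grasp [ 0.3821 -0.2307  0.3636] chest-local -0.2246 -0.2317 jaw heading 95.3 down-tilt -0.0 jaw z -0.029
```

Emit:
{"method": "arm_command", "body": {"plan": [[1.6,-1.0,4.8,0.04,-0.017,0.034,7.5],[1.8,-1.1,4.9,0,0,0,7.5],[1.8,-1.1,4.9,0,0,0,7.5],[1.8,-1.1,4.9,0,0,0,7.5],[1.8,-1.1,4.9,0,0,0,7.5],[1.8,-1.1,4.7,0,0,0,7.5],[0,0,0,0,0,0,7.5],[0,0,0,0,0,0,7.5]]}}

```text
time: 15.0
position: [0.4752, 0.0679, 0.2627]
tool_rot: [0.571, -0.419, -0.435, -0.556]
ft_force: [-0.4, -0.1, -0.7]
grip_width: 0.0749
```

```bash
python3 s.py -.14 .06 .27 93 -15;  python3 - <<'E'
from h import *
c=cam('wrist'); P=cloud(c); cv2.imwrite('pics/w6.png',c[0]); np.savez('w6.npz',*c)
hsv=cv2.cvtColor(c[0],cv2.COLOR_BGR2HSV)
m=cv2.inRange(hsv,(40,50,30),(90,255,255)); k,l,s,ce=cv2.connectedComponentsWithStats(m); i=1+np.argmax(s[1:,4]); ct=max(cv2.findContours((l==i).astype(np.uint8),0,1)[0],key=cv2.contourArea)
w=ray(c,ct[:,0],.116); L=np.array([loc(x)[:2] for x in w]); print('green',s[i],np.nanmedian(P[l==i],0),cv2.minAreaRect((L*1000).astype(np.float32)),L.min(0),L.max(0))
E
```

```text
shift cm [ 0.56  2.13 -0.2 ] turn [-0.019 -0.009  0.012] pos [0.4752 0.0679 0.2627] q [-0.12  0.17  1.93  0.05  0.77 -1.75] F [-0.4 -0.1 -0.7] w 0.0749 t 15.0
grasp [0.47   0.0678 0.281 ] chest-local -0.1212 0.0618 jaw heading 91.83 down-tilt 0.3 jaw z -0.004
green [ 368  181   53   76 2864] [0.54592409 0.13849114 0.11541508] ((-29.435264587402344, 132.8972625732422), (90.81952667236328, 48.29355239868164), 2.192488670349121) [-0.0752  0.1077] [0.016  0.1574]
```

View pics/w6.png

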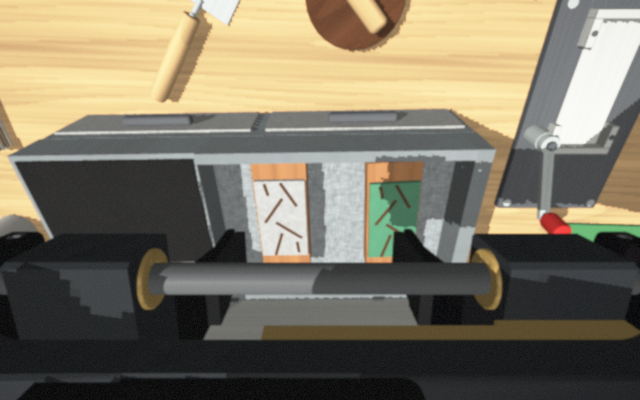

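The green lino is fully measured: 90.8 x 48.3 mm at local (-29,133), turned 2.2° relative to the chest. Grey is on the right at (283,220) with good gaps, and the holder is at (580,100).

```bash
python3 - <<'E'
from h import *
b=chest(-.0294,.1329,0); y=A(YAW+2.2); g=b[:2]-.012*np.array([np.cos(y),np.sin(y)])
np.save('g.npy',g); print(b,g); d,w=gr([*g,.18],95.2,-15)
E
```

```text
[0.55798484 0.14357919 0.        ] [0.54603423 0.1424916 ]
shift cm [11.82 -4.8   7.34] turn [-0.057 -0.019  0.012] pos [0.4751 0.0675 0.2628] q [-0.12  0.17  1.93  0.05  0.77 -1.75] F [ 0.2 -0.5  0.3] w 0.0749 t 15.05
```

Emit:
{"method": "arm_command", "body": {"plan": [[2.8,-1.2,1.8,-0.057,-0.019,0.012,7.2],[3,-1.2,1.9,0,0,0,7.2],[3,-1.2,1.9,0,0,0,7.2],[3,-1.2,1.8,0,0,0,7.2],[0,0,0,0,0,0,7.2]]}}

```text
time: 15.68
position: [0.5545, 0.1389, 0.1632]
tool_rot: [0.578, -0.408, -0.448, -0.547]
ft_force: [-0.8, -0.0, -1.0]
grip_width: 0.0721
```

```bash
cat > b.py <<'E'
from h import *
import sys
g=np.load('g.npy'); gr([*g,float(sys.argv[1])],95.2,-15); where()
E
python3 b.py .1105;  python3 - <<'E'
from h import *
c=cam('wrist'); cv2.imwrite('pics/w7.png',c[0])
hsv=cv2.cvtColor(c[0],cv2.COLOR_BGR2HSV)
m=cv2.inRange(hsv,(40,50,30),(90,255,255)); k,l,s,ce=cv2.connectedComponentsWithStats(m); i=1+np.argmax(s[1:,4]); ct=max(cv2.findContours((l==i).astype(np.uint8),0,1)[0],key=cv2.contourArea)
L=np.array([loc(x)[:2] for x in ray(c,ct[:,0],.116)]); print('green',s[i],cv2.minAreaRect((L*1000).astype(np.float32)),L.min(0),L.max(0))
E
```

```text
shift cm [6.76 2.21 0.44] turn [-0.018 -0.006  0.009] pos [0.5545 0.1389 0.1632] q [ 0.05  0.46  1.83  0.01  0.58 -1.6 ] F [-0.8 -0.  -1. ] w 0.0721 t 15.68
grasp [0.5494 0.1385 0.1815] chest-local -0.0382 0.1283 jaw heading 94.14 down-tilt 1.1 jaw z -0.002
green [ 285  139   84  124 8430] ((-28.619495391845703, 132.67169189453125), (91.36116790771484, 47.94149398803711), 2.1267082691192627) [-0.0748  0.1073] [0.0177 0.1575]
```

Emit:
{"method": "arm_command", "body": {"plan": [[0,0.3,0.4,-0.018,0,0.009,7.2],[2.2,0.6,0,0,0,0,7.2],[2.2,0.6,0,0,0,0,7.2],[1.5,0.4,0,0,0,0,7.2],[0,0,0,0,0,0,7.2]]}}

```text
time: 16.35
position: [0.5522, 0.1371, 0.1084]
tool_rot: [0.583, -0.405, -0.449, -0.542]
ft_force: [0.3, -0.3, -0.3]
grip_width: 0.0718
```

```bash
python3 b.py .1105
```

```text
shift cm [1.54 0.51 0.61] turn [-0.004 -0.009  0.009] pos [0.5522 0.1371 0.1084] q [ 0.05  0.55  1.88  0.01  0.44 -1.62] F [ 0.3 -0.3 -0.3] w 0.0718 t 16.35
grasp [0.5471 0.1368 0.1267] chest-local -0.0406 0.1267 jaw heading 94.81 down-tilt 0.9 jaw z -0.008
```

Emit:
{"method": "arm_command", "body": {"plan": [[0,0,0.6,0,-0.009,0.009,7.2],[0.8,0.3,0.1,0,0,0,7.2],[0.7,0.2,0,0,0,0,7.2],[0,0,0,0,0,0,7.2]]}}

```text
time: 16.85
position: [0.552, 0.1441, 0.095]
tool_rot: [0.58, -0.404, -0.453, -0.543]
ft_force: [0.9, -1.2, -0.2]
grip_width: 0.0718
```

```bash
python3 b.py .1105
```

```text
shift cm [ 0.24  0.19 -0.1 ] turn [-0.005 -0.     0.005] pos [0.552  0.1441 0.095 ] q [ 0.05  0.58  1.88  0.02  0.41 -1.62] F [ 0.9 -1.2 -0.2] w 0.0718 t 16.85
grasp [0.5471 0.1436 0.1133] chest-local -0.0403 0.1335 jaw heading 94.93 down-tilt 1.4 jaw z 0.001
```

Emit:
{"method": "arm_command", "body": {"plan": [[0.25,0.15,-0.1,0,0,0.005,7.2],[0,0,0,0,0,0,4.5],[0,0,0,0,0,0,4.0],[0,0,0,0,0,0,4.0],[0,0,0,0,0,0,4.0]], "grip_force": 20}}

```text
time: 17.48
position: [0.5514, 0.143, 0.0918]
tool_rot: [0.579, -0.406, -0.455, -0.542]
ft_force: [0.5, -0.4, -0.7]
grip_width: 0.0521
```

```bash
python3 b.py .1105
```

```text
shift cm [-0.04  0.03 -0.  ] turn [-0.005 -0.    -0.   ] pos [0.5514 0.143  0.0918] q [ 0.05  0.58  1.88  0.02  0.41 -1.63] F [ 0.5 -0.4 -0.7] w 0.0521 t 17.48
grasp [0.5465 0.1426 0.1102] chest-local -0.041 0.1325 jaw heading 94.93 down-tilt 1.4 jaw z 0.001
```

Emit:
{"method": "arm_command", "body": {"plan": [[-1.2,-0.3,0,0,0,0,4.0],[-2.4,-0.65,0,0,0,0,4.0],[-2.4,-0.5,0,0,0,0,4.0],[-2.4,-0.3,0,0,0,0,4.0],[-2.4,-0.2,0,0,0,0,4.0],[0,0,0,0,0,0,4.0]]}}

```text
time: 18.23
position: [0.5405, 0.142, 0.2068]
tool_rot: [0.578, -0.406, -0.455, -0.542]
ft_force: [0.1, 0.8, -1.5]
grip_width: 0.0517
```

```bash
cat > k.py <<'E'
from h import *
import sys
a=[float(v) for v in sys.argv[1:]]
gr(a[:3],a[3],a[4]); where()
E
python3 k.py .52 .33 .21 92 -15
```

```text
shift cm [ 1.5   0.33 18.88] turn [ 0.049  0.014 -0.003] pos [0.5405 0.142  0.2068] q [ 0.05  0.37  1.81  0.02  0.7  -1.62] F [ 0.1  0.8 -1.5] w 0.0517 t 18.23
grasp [0.5357 0.1415 0.2251] chest-local -0.0518 0.132 jaw heading 94.93 down-tilt 1.4 jaw z 0.001
```

Emit:
{"method": "arm_command", "body": {"plan": [[0.2,0,4.7,0.025,0.007,0,4.0],[0.3,0,4.8,0.024,0.007,0,4.0],[0.4,0,4.8,0,0,0,4.0],[0.4,0,4.6,0,0,0,4.0],[0,0,0,0,0,0,4.0],[0,0,0,0,0,0,4.0]]}}

```text
time: 18.98
position: [0.5318, 0.3337, 0.1885]
tool_rot: [0.566, -0.426, -0.441, -0.551]
ft_force: [0.2, -0.2, -1.9]
grip_width: 0.0519
```

```bash
python3 k.py .435 .3676 .12 92 -15;  python3 - <<'E'
from h import *
c=cam('wrist'); cv2.imwrite('pics/w8.png',c[0]); np.savez('w8.npz',*c)
E
```

```text
shift cm [ 6.14 10.96  3.71] turn [-0.004 -0.004 -0.01 ] pos [0.5318 0.3337 0.1885] q [ 0.43  0.5   1.63 -0.14  0.78 -1.08] F [ 0.2 -0.2 -1.9] w 0.0519 t 18.98
grasp [0.5271 0.3336 0.2069] chest-local -0.0503 0.3243 jaw heading 91.7 down-tilt 0.3 jaw z -0.003
```

View pics/w8.png

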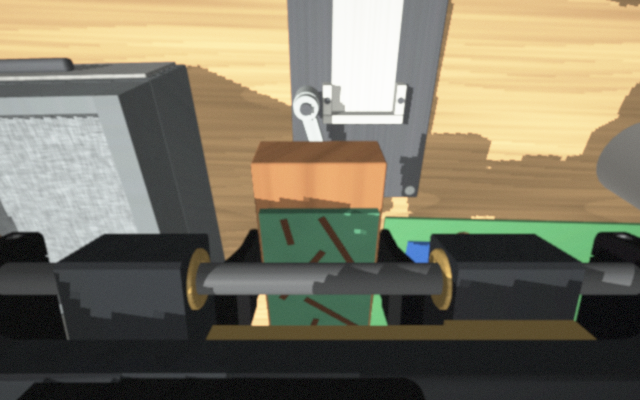

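The wrist view shows the block held level, its front end at rows 142–160. The pocket's white floor lies between columns 332 and 404, with its +x fence at rows 113–124 and the pivot at (306,105).

```bash
python3 - <<'E'
from h import *
c=[v for v in np.load('w8.npz').values()]; p=c[0]; g=p.astype(int).mean(2); P=cloud(c)
# column profile edges
for r in (20,50,70):
    row=p[r].astype(int).mean(1); d=np.diff(row); e=[(u,int(d[u])) for u in range(280,460) if abs(d[u])>14]; print(r,e)
for u in (355,370,385):
    col=p[60:140,u].astype(int).mean(1); print(u,[(60+i,int(x)) for i,x in enumerate(np.diff(col)) if abs(x)>12])
for z in (.012,.026):
  print(z,ray(c,[[332,20],[404,20],[332,70],[404,70],[368,113]],z).round(4).tolist())
print('plate',ray(c,[[289,20],[447,20]],.012).round(4).tolist())
print(P[20,370],P[118,370],P[105,306])
print('blk end top',ray(c,[[258,143],[383,142]],.2089-.0).round(4).tolist(), P[175,320],P[155,320])
E
```

```text
20 [(286, -20), (287, -26), (330, 17), (331, 49), (332, 39), (400, -38), (401, -57), (402, -18), (449, 30), (450, 29)]
50 [(288, -33), (289, -28), (330, 33), (331, 58), (332, 18), (397, -41), (398, -52), (399, -18), (443, 27), (444, 32), (445, 16)]
70 [(288, -17), (289, -35), (290, -23), (330, 42), (331, 50), (395, -42), (396, -53), (439, 23), (440, 37)]
355 [(110, -31), (111, -53), (112, -14), (113, 18), (114, 55), (115, 24), (122, -26), (123, -67), (124, -23)]
370 [(110, -32), (111, -50), (112, -16), (113, 18), (114, 55), (115, 25), (122, -28), (123, -70), (124, -17)]
385 [(110, -32), (111, -52), (112, -14), (113, 18), (114, 54), (115, 24), (122, -26), (123, -67), (124, -28)]
0.012 [[0.4348, 0.3403, 0.012], [0.433, 0.3992, 0.012], [0.4736, 0.3422, 0.012], [0.4717, 0.4051, 0.012], [0.5105, 0.3775, 0.012]]
0.026 [[0.4342, 0.3399, 0.026], [0.4325, 0.3961, 0.026], [0.4713, 0.3417, 0.026], [0.4695, 0.4018, 0.026], [0.5066, 0.3754, 0.026]]
plate [[0.4358, 0.3051, 0.012], [0.4319, 0.4343, 0.012]]
[0.43386457 0.37153672 0.01090056] [0.51153878 0.37790518 0.02435833] [0.49466048 0.32109044 0.05093919]
blk end top [[0.4676, 0.3089, 0.2089], [0.4658, 0.3545, 0.2089]] [0.47993774 0.33194762 0.20881366] [0.47447084 0.33177412 0.2021337 ]
```

```bash
cat > pk.py <<'E'
from h import *
def run(c):
    p=c[0].astype(float).mean(2); d=np.diff(p,axis=1)
    L=[];Rr=[]
    for r in range(5,80,3):
        a=d[r,310:350].clip(0); b=(-d[r,380:425]).clip(0); a[a<10]=0;b[b<10]=0
        L.append([(a*np.arange(310,350)).sum()/a.sum()+.5,r]); Rr.append([(b*np.arange(380,425)).sum()/b.sum()+.5,r])
    l=ray(c,L,.012);q=ray(c,Rr,.012)
    for n,s in (('L',l),('R',q)):
        f=np.polyfit(s[:,0],s[:,1],1); print(n,'yaw',np.degrees(np.arctan(f[0])).round(2),'y@.44',np.polyval(f,.44).round(4),'res',np.std(s[:,1]-np.polyval(f,s[:,0])).round(5))
    print('width',np.median(q[:,1]-l[:,1]))
if __name__=='__main__':
    c=[v for v in np.load('w8.npz').values()]; run(c)
    print('inner',ray(c,[[365,111.3]],.012),ray(c,[[365,114.3]],.026),'outer',ray(c,[[365,123.2]],.026))
    p=c[0].astype(int).mean(2); print([(130+i,int(x)) for i,x in enumerate(np.diff(p[130:215,405])) if abs(x)>14])
    print('base end',ray(c,[[405,y] for y in (191,194,197)],.012))
E
python3 pk.py
```

```text
L yaw 1.79 y@.44 0.3403 res 6e-05
R yaw 1.99 y@.44 0.3971 res 7e-05
width 0.056798519154336924
inner [[0.50902344 0.37456648 0.012     ]] [[0.50785118 0.37285328 0.026     ]] outer [[0.51594972 0.37363666 0.026     ]]
[(155, -18), (156, -23), (187, 22), (188, 15), (192, -17), (193, -22), (195, 32), (196, 63), (197, 28)]
base end [[0.5917069  0.42459672 0.012     ]
 [0.59529394 0.42515243 0.012     ]
 [0.59891678 0.42571368 0.012     ]]
```

Emit:
{"method": "arm_command", "body": {"plan": [[-0.8,3.1,1.1,0,0,-0.01,4.0],[-0.8,3.1,1.2,0,0,0,4.0],[-0.8,3.1,1.2,0,0,0,4.0],[0,0,0,0,0,0,4.0]]}}

```text
time: 19.52
position: [0.4338, 0.3601, 0.1871]
tool_rot: [0.566, -0.427, -0.435, -0.555]
ft_force: [0.1, -0.3, -2.1]
grip_width: 0.0518
```

```bash
python3 k.py .429 .3683 .10 91.9 -15;  python3 - <<'E'
from h import *
c=cam('wrist'); cv2.imwrite('pics/w9.png',c[0]); np.savez('w9.npz',*c)
E
```

```text
shift cm [10.19  2.68  0.88] turn [-0.012 -0.008 -0.002] pos [0.4338 0.3601 0.1871] q [ 0.57  0.43  1.78 -0.21  0.72 -0.88] F [ 0.1 -0.3 -2.1] w 0.0518 t 19.52
grasp [0.4289 0.3601 0.2054] chest-local -0.147 0.3559 jaw heading 91.1 down-tilt 0.0 jaw z -0.005
```

Emit:
{"method": "arm_command", "body": {"plan": [[2.5,0.7,0.5,-0.012,-0.008,0,4.0],[3.3,0.9,0.3,0,0,0,4.0],[3.3,0.9,0.1,0,0,0,4.0],[2.5,0.7,0.1,0,0,0,4.0],[0,0,0,0,0,0,4.0],[0,0,0,0,0,0,4.0]]}}

```text
time: 20.32
position: [0.4478, 0.3682, 0.0679]
tool_rot: [0.566, -0.419, -0.435, -0.561]
ft_force: [1.0, -0.4, -1.4]
grip_width: 0.052
```

```bash
python3 - <<'E'
from h import *
c=cam('wrist'); cv2.imwrite('pics/w10.png',c[0]); np.savez('w10.npz',*c)
E
python3 k.py .429 .3683 .06 91.9 -15
```

```text
shift cm [2.16 2.05 0.04] turn [-0.012  0.005  0.014] pos [0.4477 0.3682 0.068 ] q [ 0.57  0.65  1.84 -0.33  0.43 -0.74] F [ 0.2 -0.5 -1. ] w 0.0521 t 20.38
grasp [0.4426 0.3679 0.0863] chest-local -0.1329 0.363 jaw heading 91.29 down-tilt 0.8 jaw z 0.008
```

View pics/w10.png

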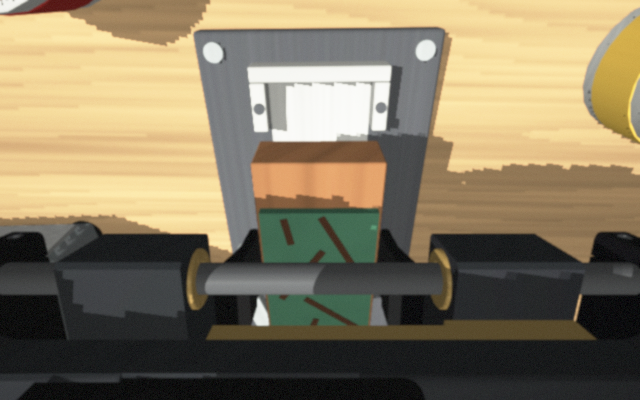

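The wrist view shows the block centred over the pocket, the base's -x edge at row 30 (columns 197–443), the -x fence at rows 66–81 and its side stubs at columns 267 and 372.

```bash
python3 - <<'E'
from h import *
c=[v for v in np.load('w10.npz').values()]; p=c[0].astype(float).mean(2)
def ed(a,lo,t=12): d=np.diff(a); return [(lo+i+.5,int(x)) for i,x in enumerate(d) if abs(x)>t]
for u in (280,320,360): print('col',u,ed(p[20:135,u],20))
for r in (50,100,120): print('row',r,ed(p[r,190:450],190,14))
P=cloud(c)
for u,v in ((320,73),(258,95),(382,95),(320,120),(320,180)): print(u,v,P[v,u].round(4))
E
```

```text
col 280 [(27.5, -37), (28.5, -58), (29.5, -14), (30.5, 12), (65.5, 38), (66.5, 38), (67.5, 14), (81.5, -33), (82.5, -34), (128.5, 19), (129.5, 47), (130.5, 17)]
col 320 [(26.5, -20), (27.5, -50), (28.5, -39), (64.5, 17), (65.5, 44), (66.5, 30), (80.5, -13), (81.5, -28), (83.5, 36), (84.5, 14)]
col 360 [(26.5, -34), (27.5, -63), (28.5, -16), (29.5, 12), (64.5, 33), (65.5, 38), (66.5, 20), (80.5, -28), (81.5, -17), (82.5, 37), (83.5, 17), (133.5, -21)]
row 50 [(194.5, -18), (195.5, -31), (196.5, -20), (201.5, 26), (202.5, 55), (203.5, 26), (220.5, -20), (221.5, -54), (222.5, -58), (223.5, -19), (224.5, 19), (225.5, 15), (414.5, 34), (415.5, 47), (416.5, 20), (434.5, -48), (435.5, -62), (448.5, 20)]
row 100 [(203.5, -21), (204.5, -31), (205.5, -21), (249.5, 31), (250.5, 64), (251.5, 20), (264.5, -45), (265.5, -56), (266.5, -29), (268.5, 19), (269.5, 22), (284.5, 21), (285.5, 47), (286.5, 17), (369.5, -31), (370.5, -26), (372.5, 25), (373.5, 30), (386.5, -14), (387.5, -58), (388.5, -70), (389.5, -29), (397.5, 23), (398.5, 15), (438.5, 31), (439.5, 27)]
row 120 [(207.5, -25), (208.5, -36), (209.5, -15), (251.5, 30), (252.5, 65), (253.5, 20), (265.5, -16), (266.5, -54), (267.5, -51), (268.5, -23), (270.5, 28), (271.5, 17), (285.5, 34), (286.5, 31), (367.5, -18), (368.5, -37), (369.5, -19), (371.5, 45), (372.5, 21), (385.5, -51), (386.5, -69), (387.5, -34), (398.5, 22), (434.5, 35), (435.5, 26)]
320 73 [0.3703 0.3666 0.0243]
258 95 [0.3818 0.3348 0.0247]
382 95 [0.3804 0.399  0.0248]
320 120 [0.3989 0.3675 0.0111]
320 180 [0.3978 0.3666 0.0866]
```

```bash
python3 - <<'E'
from h import *
c=[v for v in np.load('w10.npz').values()]
print('fence L/R',ray(c,[[266,100.5],[373.3,100.5],[267.5,120.5],[372.4,120.5]],.026).round(4).tolist())
i=ray(c,[[281,82.8],[320.5,82],[360.5,81.4]],.026); print('inner',i.round(4).tolist(),'cx',(i[1,0]+.067).round(4))
b=ray(c,[[281,28.6],[320.5,28.2],[360.5,27.8]],.012); print('base',b.round(4).tolist(),'cx',(b[1,0]+.09).round(4),'yaw',np.degrees(-np.arctan2(b[2,0]-b[0,0],b[2,1]-b[0,1])))
# block end, top edge of end face
p=c[0].astype(float).mean(2); d=np.diff(p[140:215,320]); print([(140+k+.5,int(x)) for k,x in enumerate(d) if abs(x)>10])
d=np.diff(p[180,240:400]); print([(240+k+.5,int(x)) for k,x in enumerate(d) if abs(x)>20])
print('blk top edge',ray(c,[[320,163],[253.5,180],[385.5,180]],.0885).round(4).tolist())
E
```

```text
fence L/R [[0.3842, 0.339, 0.026], [0.383, 0.3946, 0.026], [0.3948, 0.3392, 0.026], [0.3937, 0.3953, 0.026]]
inner [[0.3751, 0.347, 0.026], [0.3743, 0.367, 0.026], [0.3736, 0.3871, 0.026]] cx 0.4413
base [[0.3516, 0.3466, 0.012], [0.351, 0.3665, 0.012], [0.3504, 0.3867, 0.012]] cx 0.441 yaw 1.7823073554258286
[(140.5, -56), (141.5, -69), (142.5, -26), (161.5, 22), (162.5, 26), (163.5, 17), (196.5, -22), (197.5, -30), (198.5, -10), (207.5, -13), (208.5, -18), (212.5, 15), (213.5, 11)]
[(383.5, -27), (384.5, -31)]
blk top edge [[0.3897, 0.3664, 0.0885], [0.3973, 0.3412, 0.0885], [0.3964, 0.3917, 0.0885]]
```

Emit:
{"method": "arm_command", "body": {"plan": [[0.4,1.6,0.05,-0.012,0.005,0.014,4.0],[1.2,0.4,0,0,0,0,4.0],[0,0,0,0,0,0,4.0],[0,0,0,0,0,0,4.0]]}}

```text
time: 20.88
position: [0.4327, 0.3692, 0.0483]
tool_rot: [0.568, -0.42, -0.44, -0.555]
ft_force: [0.2, -0.6, -1.3]
grip_width: 0.0518
```

```bash
python3 k.py .429 .3682 .055 91.85 -15
```

```text
shift cm [ 1.16  0.19 -0.09] turn [0.001 0.002 0.003] pos [0.4327 0.3692 0.0483] q [ 0.58  0.68  1.86 -0.36  0.39 -0.7 ] F [ 0.2 -0.6 -1.3] w 0.0518 t 20.88
grasp [0.4277 0.369  0.0667] chest-local -0.1477 0.3648 jaw heading 91.94 down-tilt 0.6 jaw z 0.002
```

Emit:
{"method": "arm_command", "body": {"plan": [[0.7,0.1,-0.1,0,0,0.003,4.0],[0.6,0.15,0,0,0,0,4.0],[0,0,0,0,0,0,4.0]]}}

```text
time: 21.25
position: [0.4342, 0.3685, 0.0344]
tool_rot: [0.568, -0.42, -0.44, -0.554]
ft_force: [-0.1, -1.2, -1.8]
grip_width: 0.0518
```

```bash
python3 k.py .429 .3682 .05 91.85 -15
```

```text
shift cm [ 0.26  0.09 -0.01] turn [0.001 0.002 0.   ] pos [0.4342 0.3685 0.0344] q [ 0.58  0.71  1.87 -0.38  0.37 -0.68] F [-0.1 -1.2 -1.8] w 0.0518 t 21.25
grasp [0.4292 0.3682 0.0527] chest-local -0.1462 0.364 jaw heading 91.95 down-tilt 0.6 jaw z 0.002
```

Spot on. I'm lowering into the pocket.

Emit:
{"method": "arm_command", "body": {"plan": [[0.45,0.12,0,0,0,0,4.0],[0.45,0.12,0,0,0,0,4.0],[0.3,0.08,0,0,0,0,4.0],[0,0,0,0,0,0,4.0]]}}

```text
time: 21.75
position: [0.4343, 0.3685, 0.021]
tool_rot: [0.568, -0.42, -0.44, -0.554]
ft_force: [-0.5, -0.3, -1.7]
grip_width: 0.0521
```

```bash
python3 k.py .429 .3682 .034 91.85 -15
```

```text
shift cm [ 0.5   0.18 -0.01] turn [0.001 0.002 0.   ] pos [0.4343 0.3685 0.021 ] q [ 0.58  0.73  1.87 -0.41  0.34 -0.65] F [-0.5 -0.3 -1.7] w 0.0521 t 21.75
grasp [0.4294 0.3683 0.0393] chest-local -0.146 0.364 jaw heading 91.94 down-tilt 0.6 jaw z 0.002
```

Emit:
{"method": "arm_command", "body": {"plan": [[0.3,0.1,0,0,0,0,4.0],[0.2,0.08,0,0,0,0,4.0],[0,0,0,0,0,0,4.0]]}}

```text
time: 22.12
position: [0.4341, 0.3687, 0.0159]
tool_rot: [0.568, -0.42, -0.44, -0.554]
ft_force: [-0.1, -0.4, -0.4]
grip_width: 0.0522
```

```bash
python3 k.py .429 .3682 .034 91.85 -15
```

```text
shift cm [ 0.02  0.02 -0.03] turn [0.001 0.003 0.001] pos [0.4341 0.3687 0.0159] q [ 0.58  0.74  1.87 -0.43  0.33 -0.63] F [-0.1 -0.4 -0.4] w 0.0522 t 22.12
grasp [0.4292 0.3685 0.0342] chest-local -0.1463 0.3642 jaw heading 91.96 down-tilt 0.7 jaw z 0.002
```

Emit:
{"method": "arm_command", "body": {"plan": [[0,0,0,0,0,0,6.2],[0,0,0,0,0,0,6.5],[0,0,0,0,0,0,6.5],[-1.5,-0.4,0,0,0,0,6.5],[-3,-0.8,0,0,0,0,6.5],[-4,-1.0,0,0,0,0,6.5],[-4,-1.0,0,0,0,0,6.5],[0,0,0,0,0,0,6.5],[0,0,0,0,0,0,6.5]]}}

```text
time: 23.25
position: [0.4325, 0.3684, 0.1481]
tool_rot: [0.568, -0.42, -0.441, -0.554]
ft_force: [0.1, -0.2, -0.6]
grip_width: 0.0648
```

```bash
python3 k.py .429 .3682 .16 91.85 -15; python3 - <<'E'
from h import *
c=cam('wrist'); cv2.imwrite('pics/w11.png',c[0]); np.savez('w11.npz',*c); P=cloud(c)
hsv=cv2.cvtColor(c[0],cv2.COLOR_BGR2HSV)
m=cv2.inRange(hsv,(40,50,30),(90,255,255)); k,l,s,ce=cv2.connectedComponentsWithStats(m)
for i in np.argsort(-s[1:,4])[:3]+1:
  ct=max(cv2.findContours((l==i).astype(np.uint8),0,1)[0],key=cv2.contourArea)
  q=P[l==i]; print(s[i],np.nanpercentile(q[:,2],[5,50,95]).round(4),cv2.minAreaRect((ray(c,ct[:,0],.04)[:,:2]*1000).astype(np.float32)))
m=cv2.inRange(hsv,(0,150,60),(8,255,255))|cv2.inRange(hsv,(172,150,60),(180,255,255));k,l,s,ce=cv2.connectedComponentsWithStats(m)
for i in range(1,k):
  if s[i,4]>60: print('red',s[i],np.nanmedian(P[l==i],0))
E
```

```text
shift cm [ 0.66  0.03 -0.01] turn [0.001 0.004 0.001] pos [0.4325 0.3684 0.1481] q [ 0.58  0.5   1.81 -0.23  0.62 -0.85] F [ 0.1 -0.2 -0.6] w 0.0648 t 23.25
grasp [0.4276 0.3682 0.1664] chest-local -0.1479 0.364 jaw heading 91.97 down-tilt 0.7 jaw z 0.003
[ 287  116   65  103 5694] [0.0382 0.0394 0.0404] ((441.1461181640625, 368.6094970703125), (89.644287109375, 47.96739959716797), 2.1848723888397217)
[ 347  304   59   22 1161] [0.0043 0.0054 0.1969] ((604.7518310546875, 434.6143493652344), (31.66630744934082, 62.000152587890625), 1.7570880651474)
[478 238   1   1   1] [0.2148 0.2148 0.2148] ((502.6902770996094, 513.03564453125), (0.0, 0.0), 0.0)
red [  54    0   93   27 1780] [0.33241656 0.23725043 0.05583942]
red [140   0  42  31 476] [0.3341615  0.26349297 0.02780944]
red [284 308  21  18 313] [0.58132474 0.35054149 0.06482476]
```

View pics/w11.png

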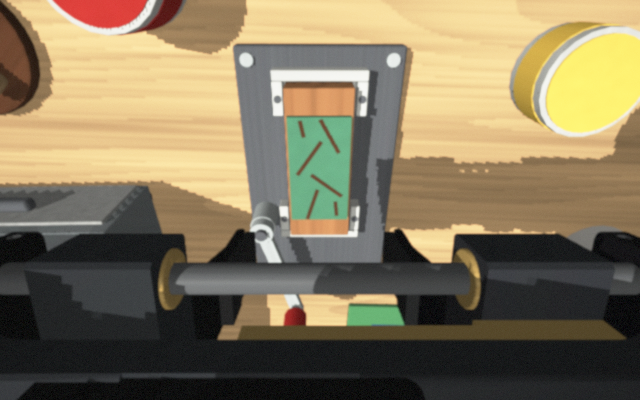

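The block is seated: lino top at 39.4 mm (nominal 40), centre within 0.2 mm of the pocket centre and aligned to about 0.3°. Next is the lever, with its pivot at (262,222) and knob at (294,317).

```bash
python3 k.py .592 .3475 .13 120 0
```

```text
shift cm [  7.68 -14.34  -2.67] turn [-0.487 -0.061  0.258] pos [0.4327 0.3685 0.148 ] q [ 0.58  0.5   1.81 -0.23  0.62 -0.85] F [ 1.1  0.3 -0.2] w 0.0652 t 23.3
grasp [0.4278 0.3683 0.1663] chest-local -0.1476 0.3641 jaw heading 91.98 down-tilt 0.7 jaw z 0.003
```

Emit:
{"method": "arm_command", "body": {"plan": [[0,0,0,-0.162,-0.02,0.086,6.5],[0,0,0,-0.162,-0.02,0.086,6.5],[0,0,0,-0.162,-0.02,0.086,6.5],[0,0,0,0,0,0,6.5]]}}

```text
time: 23.8
position: [0.4288, 0.3662, 0.1413]
tool_rot: [-0.61, 0.359, 0.612, 0.352]
ft_force: [-0.6, -0.1, -0.1]
grip_width: 0.0649
```

```bash
python3 k.py .592 .3475 .15 120 0
```

```text
shift cm [  0.91 -13.26  -9.7 ] turn [-0.006 -0.002 -0.01 ] pos [0.4288 0.3662 0.1413] q [ 0.51  0.56  1.66 -0.    0.94 -1.58] F [-0.6 -0.1 -0.1] w 0.0649 t 23.8
grasp [0.429  0.3664 0.1603] chest-local -0.1466 0.3621 jaw heading 119.65 down-tilt -0.4 jaw z -0.002
```

Emit:
{"method": "arm_command", "body": {"plan": [[0,-4,-2.9,0,0,-0.01,6.5],[0,-4.2,-3.1,0,0,0,6.5],[0,-4,-3,0,0,0,6.5],[0,-1,-0.7,0,0,0,6.5],[0,0,0,0,0,0,6.5]]}}

```text
time: 24.42
position: [0.5872, 0.3444, 0.1322]
tool_rot: [-0.608, 0.364, 0.611, 0.354]
ft_force: [-0.3, 0.5, 0.2]
grip_width: 0.065
```

```bash
python3 k.py .592 .3475 .073 120 0; python3 - <<'E'
from h import *
c=cam('wrist'); P=cloud(c); np.savez('w12.npz',*c); cv2.imwrite('pics/w12.png',c[0])
hsv=cv2.cvtColor(c[0],cv2.COLOR_BGR2HSV)
m=cv2.inRange(hsv,(0,150,60),(8,255,255))|cv2.inRange(hsv,(172,150,60),(180,255,255));k,l,s,ce=cv2.connectedComponentsWithStats(m)
for i in range(1,k):
  if s[i,4]>60: 
    q=P[l==i]; t=q[(q[:,2]>.077)&(q[:,2]<.09)]; print('red',s[i],np.nanmedian(q,0).round(4),len(t),(t.min(0)+t.max(0))/2 if len(t) else '')
E
```

```text
shift cm [ 7.81 -0.68  0.06] turn [-0.018 -0.003 -0.013] pos [0.5872 0.3444 0.1322] q [ 0.37  0.71  1.35 -0.01  1.1  -1.71] F [-0.3  0.5  0.2] w 0.065 t 24.43
grasp [0.5874 0.3445 0.1512] chest-local 0.0105 0.332 jaw heading 118.99 down-tilt -0.5 jaw z -0.003
red [310 203  31  38 963] [0.5883 0.3483 0.081 ] 758 [0.59062697 0.34966052 0.08014066]
```

Emit:
{"method": "arm_command", "body": {"plan": [[1,-0.7,0.2,-0.018,0,-0.013,6.5],[3,0,0,0,0,0,6.5],[3,0,0,0,0,0,6.5],[0.8,0,0,0,0,0,6.5],[0,0,0,0,0,0,6.5]]}}

```text
time: 25.1
position: [0.5848, 0.3526, 0.0512]
tool_rot: [-0.614, 0.352, 0.614, 0.35]
ft_force: [0.5, -0.7, 0.8]
grip_width: 0.0649
```

```bash
python3 k.py .591 .349 .073 120 0
```

```text
shift cm [-0.28 -0.35 -0.63] turn [ 0.008 -0.002 -0.003] pos [0.5848 0.3526 0.0512] q [ 0.38  0.81  1.39 -0.    0.94 -1.72] F [ 0.5 -0.7  0.8] w 0.0649 t 25.1
grasp [0.5848 0.3527 0.0702] chest-local 0.0083 0.3403 jaw heading 120.44 down-tilt -0.2 jaw z -0.002
```

Correct the offset, then close lightly.

Emit:
{"method": "arm_command", "body": {"plan": [[-0.2,-0.35,-0.6,0,0,0,6.5],[0,0,0,0,0,0,3],[0,0,0,0,0,0,1.5],[0,0,0,0,0,0,1.5],[0,0,0,0,0,0,1.5],[0,0,0,0,0,0,1.5]], "grip_force": 8}}

```text
time: 25.85
position: [0.5933, 0.3501, 0.0574]
tool_rot: [0.615, -0.351, -0.612, -0.352]
ft_force: [-0.7, 1.1, 0.1]
grip_width: 0.0228
```

```bash
python3 - <<'E'
from h import *
where(); o=robot.get_obs(); print(o['grip_width'],o['ft_force'].round(1))
g=o['position']-.019*R.from_quat(o['tool_rot']).as_matrix()[:,0]; pv=np.array([.4976,.3204]); v=g[:2]-pv; a0=np.degrees(np.arctan2(v[1],v[0])); print('r',np.hypot(*v),'a',a0)
r=R.from_quat(o['tool_rot']); prev=g[:2]
for a in np.linspace(a0,92.5,12)[1:]:
    n=pv+.098*np.array([np.cos(A(a)),np.sin(A(a))]); d=r.inv().apply([*(n-prev),0])*100; print(round(a,1),d.round(2),n.round(4)); prev=n
E
```

```text
grasp [0.5933 0.3501 0.0764] chest-local 0.0166 0.3373 jaw heading 120.45 down-tilt -0.0 jaw z -0.003
0.022758674267319735 [-0.7  1.1  0.1]
r 0.10014871264562067 a 17.23034726975591
24.1 [-0.    0.01  1.2 ] [0.5871 0.3604]
30.9 [-0.   -0.06  1.17] [0.5817 0.3708]
37.8 [-0.    0.08  1.17] [0.5751 0.3804]
44.6 [-0.    0.22  1.15] [0.5674 0.3892]
51.4 [-0.    0.35  1.12] [0.5587 0.397 ]
58.3 [-0.    0.48  1.07] [0.5491 0.4038]
65.1 [-0.    0.61  1.  ] [0.5388 0.4093]
72.0 [-0.01  0.72  0.92] [0.5279 0.4136]
78.8 [-0.01  0.83  0.83] [0.5166 0.4165]
85.7 [-0.01  0.92  0.72] [0.505  0.4181]
92.5 [-0.01  1.    0.61] [0.4933 0.4183]
```

Emit:
{"method": "arm_command", "body": {"plan": [[0,0,1.2,0,0,0,1.5],[0,-0.05,1.2,0,0,0,1.5],[0,0.1,1.2,0,0,0,1.5],[0,0.2,1.15,0,0,0,1.5],[0,0.35,1.1,0,0,0,1.5],[0,0.5,1.05,0,0,0,1.5],[0,0,0,0,0,0,1.5]]}}

```text
time: 26.72
position: [0.5472, 0.4091, 0.0578]
tool_rot: [0.617, -0.348, -0.611, -0.352]
ft_force: [0.2, -0.0, 0.3]
grip_width: 0.0215
```

```bash
cat > lv.py <<'E'
from h import *
where(); o=robot.get_obs(); print(o['grip_width'],o['ft_force'].round(1))
r=R.from_quat(o['tool_rot']); g=o['position']-.019*r.as_matrix()[:,0]; pv=np.array([.4976,.3204]); v=g[:2]-pv; a0=np.degrees(np.arctan2(v[1],v[0])); print('r',np.hypot(*v),'a',a0)
prev=g
for a in np.linspace(a0,92.5,7)[1:]:
    n=np.array([*(pv+.098*np.array([np.cos(A(a)),np.sin(A(a))])),.076]); print(round(a,1),(r.inv().apply(n-prev)*100).round(2)); prev=n
E
python3 lv.py
```

```text
grasp [0.547  0.4091 0.0768] chest-local -0.0265 0.3987 jaw heading 120.59 down-tilt 0.1 jaw z -0.004
0.02149599508615522 [ 0.2 -0.   0.3]
r 0.1015507820806319 a 60.89268694710574
66.2 [0.07 0.8  0.58]
71.4 [-0.01  0.56  0.71]
76.7 [-0.01  0.62  0.65]
82.0 [-0.01  0.68  0.59]
87.2 [-0.01  0.73  0.53]
92.5 [-0.01  0.77  0.46]
```

Emit:
{"method": "arm_command", "body": {"plan": [[0,0.8,0.6,0,0,0,1.5],[0,0.55,0.7,0,0,0,1.5],[0,0.6,0.65,0,0,0,1.5],[0,0.7,0.6,0,0,0,1.5],[0,0.75,0.5,0,0,0,1.5],[0,0.75,0.4,0,0,0,1.5],[0,0,0,0,0,0,1.5]]}}

```text
time: 27.6
position: [0.4936, 0.4184, 0.0579]
tool_rot: [0.618, -0.347, -0.61, -0.355]
ft_force: [3.7, -1.1, 0.5]
grip_width: 0.0217
```

```bash
python3 lv.py | head -4
```

```text
grasp [0.4933 0.4183 0.0769] chest-local -0.0796 0.4106 jaw heading 120.49 down-tilt 0.2 jaw z -0.005
0.02167498417347882 [ 3.7 -1.1  0.5]
r 0.09799658487548801 a 92.51002130124499
92.5 [0.09 0.   0.  ]
```

Emit:
{"method": "arm_command", "body": {"plan": [[0,0.1,0,0,0,0,1.5],[0,0,0,0,0,0,3.5],[0,0,0,0,0,0,5],[0,0,0,0,0,0,6],[-2,0,0,0,0,0,6],[-4,0,0,0,0,0,6],[-5,0,0,0,0,0,6],[-5,0,0,0,0,0,6],[-3,0,0,0,0,0,6],[0,0,0,0,0,0,6]]}}

```text
time: 28.85
position: [0.4839, 0.4161, 0.2497]
tool_rot: [-0.613, 0.352, 0.614, 0.351]
ft_force: [-0.3, 0.5, 0.2]
grip_width: 0.0605
```

```bash
python3 lv.py|head -2; python3 - <<'E'
from h import *
c=cam('wrist'); P=cloud(c); np.savez('w13.npz',*c); cv2.imwrite('pics/w13.png',c[0])
hsv=cv2.cvtColor(c[0],cv2.COLOR_BGR2HSV)
m=cv2.inRange(hsv,(0,150,60),(8,255,255))|cv2.inRange(hsv,(172,150,60),(180,255,255));k,l,s,ce=cv2.connectedComponentsWithStats(m)
for i in range(1,k):
  if s[i,4]>60: 
    q=P[l==i]; t=q[(q[:,2]>.076)&(q[:,2]<.09)]
    if len(t)>20:
      k_=(t.min(0)+t.max(0))/2; v=k_[:2]-[.4976,.3204]; print('knob',s[i],k_.round(4),np.hypot(*v),np.degrees(np.arctan2(v[1],v[0]))-1.9)
E
```

```text
grasp [0.484  0.4162 0.2687] chest-local -0.089 0.409 jaw heading 120.39 down-tilt -0.1 jaw z -0.001
0.06053582415440564 [-0.3  0.5  0.2]
knob [306 175  21  24 389] [0.494  0.4177 0.0798] 0.09741492297229024 90.20557261087792
```

```bash
python3 - <<'E'
from h import *
a=cam('scene')[0][90:300,200:480]; b=cam('wrist')[0]
cv2.imwrite('pics/fin.png',np.vstack([cv2.resize(a,(600,300)) if 0 else cv2.resize(a,(400,300)),cv2.resize(b,(400,250))]))
E
```

```text
(no output)
```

View pics/fin.png

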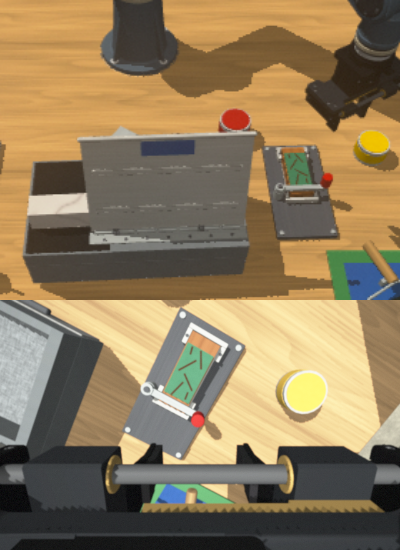

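The flap is propped on the weight (top half, (60,205)), the block is seated with the lever across its end ((300,187)), and the tins are where they were. I'm handing in.

```bash
python3 -c "
from rig import workorder; print(workorder.hand_in())"
```

```text
the job is handed in; nothing more can be done
None
```

The job is done and handed in at about 29 s of the 72 s allowed. No check failed.

- **Flap and weight:** The marble weight lifted the flap and now stands on the mat under its right edge. Its rear face is about 14 mm from the hinge line, which by that geometry holds the flap at about 74°. I estimate 26–28 mm of the weight is under the edge, slightly less than the 30 mm suggested. The final picture shows the flap still propped.
- **Green block:** It sits lino side up in the pocket. The lino top measured 39.4 mm against a nominal 40 mm, and its centre is within about 0.2 mm of the pocket centre I measured.
- **Lever:** I swung it against its stop, where I felt about 3.7 N. The knob then measured within 0.2° of fully shut, with the gripper clear of it.
- **Other things:** I did not touch the grey block or the bystanders. The two tins look undisturbed in the last picture. I did not re-measure the bottle, baren, knife or grey block at the end.
- **Disagreement between cameras:** The wrist camera put the holder about 4–6 mm nearer in x than the overhead cameras. I used the wrist camera's value, and the block went in without any contact force.

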